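# Load the café's serving rail with hooked caddies, breaker tested and off

## Task

Load the café's serving rail for opening time: first press the test button on the breaker box so that its lever drops and the conveyor is off, and only then pick up every blue caddy from the counter, lift its hook over the rail's front lip and lower it until it is fully seated, hanging level with the tray on the robot's side. When all of them hang on the rail, lift the breaker's lever fully back up; leave the blue tumbler standing where it is.

Things in the scene. Friction and masses are not known exactly. Their poses are not given: they have to be found in the camera images.
- rail_lip (a point): Top edge, mid-length, of the fixed steel rail's anti-jump lip: an upright strip 6 mm thick, top 150 mm above the counter, flat front 100 mm tall, 420 mm long along this point's y (210 each way); x points away from the robot. Behind it a channel 30 mm wide, 32 mm deep, a back wall 5 mm lower than the lip, legs and a lower drive box. In front of it nothing.
- caddy1_tab (a point): Centre of a blue caddy's upright grip tab, 133 mm above its underside (3 or 4 like caddies, upright at first; None if absent). Tab: 8 mm thick (x), 40 wide (y), free from 106 to 155 mm up. x points to the hook behind it, z up. Open tray 72 x 66 x 40 mm high below, its centre 32 mm to -x. 0.13 to 0.25 kg.
- caddy1_hook (a point): Seat of that caddy's hook: underside of its level arm, 12 mm to +x of the tab point and 33 mm below it. Gap for the lip 16 mm along x (8 each way), from the plate to a down-turned tip 6 mm thick reaching 24 mm below; 30 mm wide. Hung: this point is on the lip's top edge (5 mm play each way), tray in front of the lip, on the robot's side.
- caddy2_tab (a point): Centre of a blue caddy's upright grip tab, 133 mm above its underside (3 or 4 like caddies, upright at first; None if absent). Tab: 8 mm thick (x), 40 wide (y), free from 106 to 155 mm up. x points to the hook behind it, z up. Open tray 72 x 66 x 40 mm high below, its centre 32 mm to -x. 0.13 to 0.25 kg.
- caddy2_hook (a point): Seat of that caddy's hook: underside of its level arm, 12 mm to +x of the tab point and 33 mm below it. Gap for the lip 16 mm along x (8 each way), from the plate to a down-turned tip 6 mm thick reaching 24 mm below; 30 mm wide. Hung: this point is on the lip's top edge (5 mm play each way), tray in front of the lip, on the robot's side.
- caddy3_tab (a point): Centre of a blue caddy's upright grip tab, 133 mm above its underside (3 or 4 like caddies, upright at first; None if absent). Tab: 8 mm thick (x), 40 wide (y), free from 106 to 155 mm up. x points to the hook behind it, z up. Open tray 72 x 66 x 40 mm high below, its centre 32 mm to -x. 0.13 to 0.25 kg.
- caddy3_hook (a point): Seat of that caddy's hook: underside of its level arm, 12 mm to +x of the tab point and 33 mm below it. Gap for the lip 16 mm along x (8 each way), from the plate to a down-turned tip 6 mm thick reaching 24 mm below; 30 mm wide. Hung: this point is on the lip's top edge (5 mm play each way), tray in front of the lip, on the robot's side.
- caddy4_tab (a point): Centre of a blue caddy's upright grip tab, 133 mm above its underside (3 or 4 like caddies, upright at first; None if absent). Tab: 8 mm thick (x), 40 wide (y), free from 106 to 155 mm up. x points to the hook behind it, z up. Open tray 72 x 66 x 40 mm high below, its centre 32 mm to -x. 0.13 to 0.25 kg.
- caddy4_hook (a point): Seat of that caddy's hook: underside of its level arm, 12 mm to +x of the tab point and 33 mm below it. Gap for the lip 16 mm along x (8 each way), from the plate to a down-turned tip 6 mm thick reaching 24 mm below; 30 mm wide. Hung: this point is on the lip's top edge (5 mm play each way), tray in front of the lip, on the robot's side.
- test_button: Round white button, 28 mm across, on top of the grey breaker box (110 x 90 x 110 mm, fixed, left or right of the rail). Origin: centre of its top face, 130 mm above the counter when out. Moves 14 mm straight down, takes 6 to 9 N; linked to the lever: pushed in (it snaps over about half-way), the lever drops and it stays in until the lever is lifted.
- lever (a joint): Angle of the breaker's lever, rad: 0 = up (on), pointing 50 degrees above level towards the box's front; 1.0 = dropped (off), 7 degrees below level. It snaps to either end from its middle (about 0.45) and needs about 2 N at its end to move.
- lever_grip (a point): Centre of the flat black paddle at the lever's end: 26 mm wide across (y, along the pivot), 30 mm long, 14 mm thick, 63 mm from the pivot. It swings in the upright plane through the pivot.
- lever_pivot (a point): Pivot of the lever, 80 mm above the counter on the front of the breaker box (3 mm out of its front face; box top 110 mm). Axes of the box: x from its front to its back, y along the pivot; the lever points to -x. The button's axis lies 68 mm to +x of this point.
- tumbler: Blue plastic tumbler, 68 mm across, 95 mm high, standing in the row of caddies; stays there upright. Origin: centre of its underside.

How it is judged:
By the outcome, as a careful person would: the job done as asked, in the order asked, and still so for the second after the job is handed in, with the robot touching nothing.
Of caddy1, caddy2, caddy3, caddy4 only 3 to 4 are there at a start; the rules pass over those that are not, and their reading is None.
At some moment in a run one of caddy1, caddy2, caddy3, caddy4 may be knocked a few centimetres aside while the robot is not near it.
It also fails if it takes over 208 s, if anything falls off the work surface, if the arm or the gripper's body presses on something with over 40 N, if the wrist force passes 120 N, or if a joint passes its speed limit or range.

## Robot

A 6-joint arm with a two-finger parallel gripper is mounted at the origin on the work surface. World frame = base frame: x ahead of the robot, y to its left, z up, the work surface at z = 0. Lengths are in m, angles in degrees, forces in N, time in s.
With the tool pointing down it reaches from about 0.4 to 0.825 m from the base axis. Payload 7 kg.
Tool frame: the origin (TCP) lies between the finger pads; the fingertips stand 22 mm ahead of it and the grasp point (between the pads) lies 3 mm ahead of it; z points along the fingers, y is the line along which they close (so a half turn about z gives the same grasp; the last joint's range is limited). The gripper opens to 88 mm and grips with 3 to 60 N. Pads are 19 mm wide; open, the fingers measure 130 mm over their backs; the gripper's body (78 mm by 193 mm) begins 47 mm behind the grasp point.
Start: joints at [85.892, 20.546, 0.682, 0, -70.136, -16.507], TCP at [0.238, 0.632, 0.249] pointing down, gripper open.
Joint ranges: [-176.03, 176.03], [-82.01, 121.73], [-58.28, 71.71], [-173.87, 95.51], [-174.79, -0.11], [-173.66, 173.66]. Speed limits (degrees/s): [136.94, 136.94, 172.46, 180, 180, 180].

## Interface

Orientations are given as [roll, pitch, yaw] about the fixed x, y, z axes, in that order (R = Rz(yaw) Ry(pitch) Rx(roll)).
In Python, from plant import ctrl gives the robot as it stands.
- The arm moves only by the tool apply_moves, never from a script. Its argument "targets" is a list of rows, each an object with "travel": the shift along the tool's x, y, z in mm, a list of three; "roll": the turn about the tool's z in degrees; "jaw": the finger opening in mm, from 0 to 87.6. In form: [{"travel": [tx, ty, tz], "roll": roll, "jaw": jaw}, ...]. A call has 1 to 10 rows; each row shifts and turns the commanded pose from where the row before left it, along the tool's axes as they then stand; what a row does not reach is not made up. A row lasts 1/10 s, in which the tool goes at most 50 mm and 8.59 degrees, less where a joint would pass 70% of its speed; a pose out of reach is approached as far as the arm can. A call with a gripper value outside its range is refused whole. The fingers move at their own pace and stop on an object; the grip force is fixed at half the most. Time passes only in rows, so rows that do not move let the fingers close. It gives the time, the measured TCP pose, the force, the opening and the grip force at its end, in the units of the state.
- ctrl.get_obs(): the state, without advancing time (a new reading comes with each control period).
- ctrl.snapshot(name): name is "side" or "top"; returns the picture (400x640x3 uint8, red, green, blue); there is no depth.
- ctrl.calibration(name): a dict with "K" (3x3 intrinsics, pixels), "extrinsics" (4x4, takes a point from camera to world coordinates). Camera axes: x right, y down, z forward; pixel columns grow to the right and rows downward; lengths in m; the calibration is good to about 2 mm. A picture is of the moment at which its call begins. calibration takes no time and is no camera call.
- ctrl.close_job(): hands the job in; it is judged then, once.
The state is a dict: "clock": time; "joint_pos": joint angles; "qvel": joint speeds; "tau": joint torques, N m; "tool_pos": TCP position; "orientation": TCP orientation; "force": force on the tool from outside, world axes, zero at the start; "moment": the same for the moment, N m; "opening": finger opening in m; "gripper_force": force on a finger pad.
Only numpy, scipy, OpenCV 4.12 (cv2) and the standard library are available. Lean on these libraries where they do the work, as an engineer would, in place of code of your own. Each camera call takes 0.05 s, during which the arm holds its last target. There are 200 camera calls.

## Working session

There is one attempt and no reset: what is moved stays moved. The work goes in short steps, Python scripts to look and compute and a tool call to move; the robot and the scene stay as the last step left them, time stands still between calls to the robot, and variables do not carry over. Pictures are saved under pics/ and viewed, at most 14 in all, crops included, and the job is handed in when it is done.

Besides the shell and the picture viewer there is one more tool, called after "Emit:" as name([rows], argument=value, ...), one row to a line, values as JSON. apply_moves: Moves the arm, as the interface text tells. Its arguments: {"type":"object","properties":{"targets":{"type":"array","items":{"type":"object","properties":{"travel":{"type":"array","items":{"type":"number"}},"roll":{"type":"number"},"jaw":{"type":"number"}}}}},"required":["targets"]}

```bash
mkdir -p pics && ls
python3 - <<'E'
from plant import ctrl
import cv2,numpy as np
np.set_printoptions(precision=4,suppress=True)
for n in("top","side"):
    cv2.imwrite(f"pics/{n}0.png",cv2.resize(ctrl.snapshot(n)[:,:,::-1],(800,500),interpolation=cv2.INTER_CUBIC))
    c=ctrl.calibration(n);print(n,c["K"],c["extrinsics"])
o=ctrl.get_obs();print(o)
E
```

```text
pics
top [[434.7658   0.     314.1717]
 [  0.     434.7658 204.6648]
 [  0.       0.       1.    ]] [[ 0.0204 -0.9889  0.1474  0.386 ]
 [-0.9997 -0.0186  0.0135  0.0137]
 [-0.0106 -0.1477 -0.989   1.2384]
 [ 0.      0.      0.      1.    ]]
side [[434.6694   0.     316.5758]
 [  0.     434.6694 199.9765]
 [  0.       0.       1.    ]] [[ 0.769  -0.3299  0.5476 -0.1799]
 [-0.6391 -0.4167  0.6464 -0.8284]
 [ 0.0149 -0.847  -0.5313  0.8151]
 [ 0.      0.      0.      1.    ]]
{'clock': 0.1, 'joint_pos': array([ 85.8897,  20.5869,   0.6394,  -0.0184, -70.1361, -16.5065]), 'qvel': array([ 0.0182, -0.1137,  0.1772,  0.0211, -0.0064,  0.1079]), 'tau': array([ -0.0011, -58.4163,  29.3752,   7.0156,   0.0102,  -0.    ]), 'tool_pos': array([0.2376, 0.6314, 0.2477]), 'orientation': array([179.9149,  -0.0072, -20.623 ]), 'force': array([-0.1776, -0.2898,  0.5099]), 'moment': array([-0.0056, -0.0021,  0.0177]), 'gripper_force': 0.0, 'opening': 0.08783046848077408}
```

View pics/top0.png

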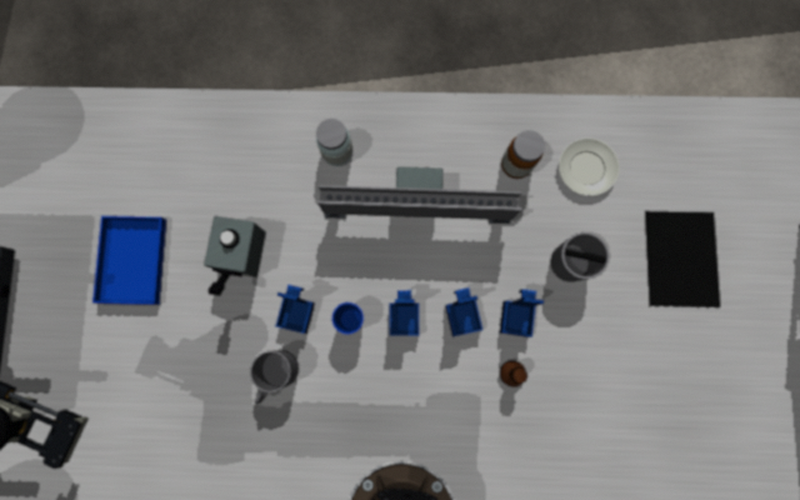

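View pics/side0.png

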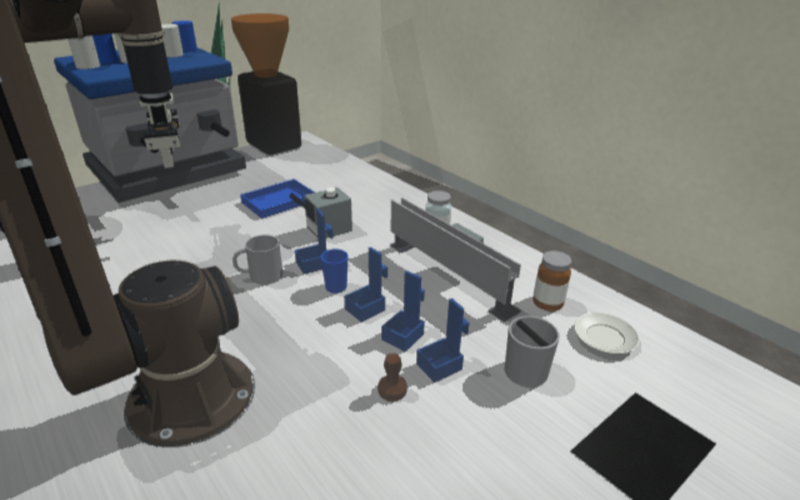

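Four caddies (top picture, from left x≈293, 404, 463, 518, y≈300 in the 800-wide image), the tumbler at (348,318), the breaker box on the left (button 228,238), and the rail from x≈318 to 522. Next, enlarged crops.

```bash
cat > h.py <<'E'
from plant import ctrl
import cv2,numpy as np
np.set_printoptions(precision=4,suppress=True)
from scipy.optimize import least_squares
C={n:ctrl.calibration(n) for n in("top","side")}
def ray(n,uv):
    K,E=C[n]["K"],C[n]["extrinsics"]; d=E[:3,:3]@np.linalg.solve(K,[uv[0],uv[1],1.]); return E[:3,3],d
def atz(n,uv,z):
    o,d=ray(n,uv); return o+d*(z-o[2])/d[2]
def proj(n,P):
    K,E=C[n]["K"],C[n]["extrinsics"]; P=np.atleast_2d(P); p=(P-E[:3,3])@E[:3,:3]@K.T; return p[:,:2]/p[:,2:]
def crop(n,x0,y0,w,h,s,name,img=None):
    im=ctrl.snapshot(n)[:,:,::-1] if img is None else img
    cv2.imwrite(f"pics/{name}.png",cv2.resize(im[y0:y0+h,x0:x0+w],None,fx=s,fy=s,interpolation=cv2.INTER_CUBIC))
    return im
E
python3 - <<'E'
from h import *
im=crop("top",160,145,260,135,3,"t1"); cv2.imwrite("pics/raw_t.png",im)
im=crop("side",220,140,200,180,3.3,"s1"); cv2.imwrite("pics/raw_s.png",im)
E
```

```text
(no output)
```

View pics/t1.png

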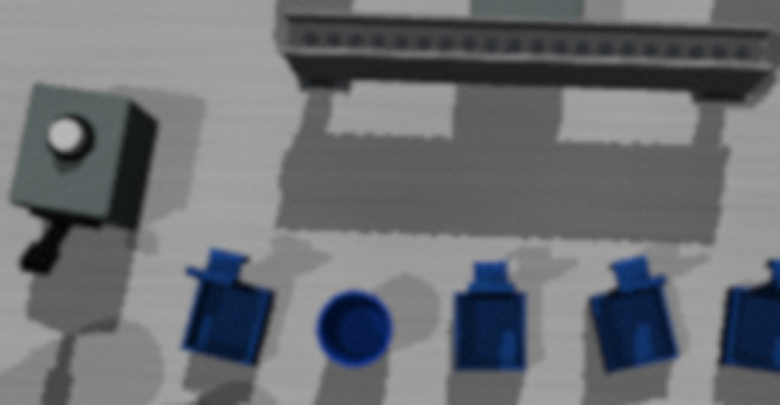

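View pics/s1.png

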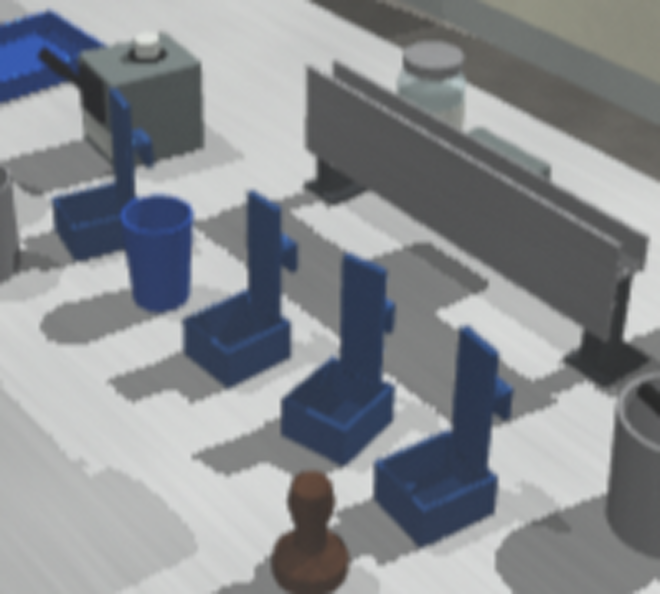

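The crops show the button at crop (67,137), the lip's top edge from about (288,52) to (773,64) in the top crop, and from (307,67) to about (625,250) in the side crop. I'll fit the caddies by silhouette in both views.

```bash
cat >> h.py <<'E'
B=[(-.068,.004,-.033,.033,0,.04),(-.004,.004,-.02,.02,0,.155),(.004,.026,-.015,.015,.1,.106),(.02,.026,-.015,.015,.076,.106)]
S=4
def blue(im):
    b,g,r=[im[:,:,i].astype(float) for i in range(3)]
    return np.clip(((b-r)/(b+1)-.25)/.2,0,1)
def render(n,p,z0=0):
    x,y,a=p; R=np.array([[np.cos(a),-np.sin(a),0],[np.sin(a),np.cos(a),0],[0,0,1]])
    m=np.zeros((400*S,640*S),np.uint8)
    for b in B:
        P=np.array([[b[i],b[2+j],b[4+k]] for i in(0,1) for j in(0,1) for k in(0,1)])@R.T+[x,y,z0]
        q=cv2.convexHull(((proj(n,P)+.5)*S*16).astype(np.int32))
        cv2.fillConvexPoly(m,q,255,shift=4)
    return cv2.resize(m,(640,400),interpolation=cv2.INTER_AREA)/255.
def fit(ims,p0,z0=0,views=("top","side")):
    from scipy.optimize import minimize
    W={}
    for n in views:
        d=cv2.dilate(render(n,p0,z0),np.ones((13,13))); W[n]=(d>0)
    bl={n:blue(ims[n]) for n in views}
    def c(v):
        p=(v[0]/1000,v[1]/1000,np.radians(v[2])); return sum((((render(n,p,z0)-bl[n])**2)*W[n]).sum() for n in views)
    v0=np.array([p0[0]*1000,p0[1]*1000,np.degrees(p0[2])])
    for st in(12,4):
        r=minimize(c,v0,method="Nelder-Mead",options=dict(initial_simplex=np.vstack([v0]+[v0+st*e for e in np.eye(3)]),xatol=.05,fatol=.01)); v0=r.x
    return r.x,r.fun
E
python3 - <<'E'
from h import *
ims={"top":cv2.imread("pics/raw_t.png"),"side":cv2.imread("pics/raw_s.png")}
t=lambda x,y:(x/3+160-1/3,y/3+145-1/3); s=lambda x,y:(x/3.3+220-.35,y/3.3+140-.35)
print("button",atz("top",t(67,137),.13),atz("side",s(147,38),.13))
for z in(.15,):
    for f,n,a,b in((t,"top",(288,52),(773,64)),(s,"side",(307,67),(625,250))):
        A,Bq=atz(n,f(*a),z),atz(n,f(*b),z);print("lip",n,A,Bq,np.linalg.norm(A-Bq),(A+Bq)/2,np.degrees(np.arctan2(-(A-Bq)[0],(A-Bq)[1])))
bx=[t(35,83),t(128,100),t(107,220),t(12,203)]
print("boxtop",[atz("top",q,.11) for q in bx])
print("tumbler",atz("top",t(355,328),.09))
for c in((228,318),(490,330),(634,325),(160*0+(518/1.25-160)*3,(318/1.25-145)*3)):
    P=atz("top",t(*c),.03); best=min((fit(ims,(P[0]+.03,P[1],a)) for a in(-.25,.25)),key=lambda r:r[1])
    print("caddy",best,[fit(ims,(best[0][0]/1e3,best[0][1]/1e3,np.radians(best[0][2])),views=(n,))[0] for n in("top","side")])
E
```

```text
button [0.5825 0.373  0.13  ] [0.5896 0.3764 0.13  ]
lip top [0.6564 0.1812 0.15  ] [ 0.6533 -0.2334  0.15  ] 0.4146854633814905 [ 0.6548 -0.0261  0.15  ] -0.4359759684386417
lip side [0.6577 0.1844 0.15  ] [ 0.6534 -0.2378  0.15  ] 0.4222547462279122 [ 0.6556 -0.0267  0.15  ] -0.5743215473708849
boxtop [array([0.6341, 0.4112, 0.11  ]), array([0.6203, 0.3275, 0.11  ]), array([0.5131, 0.3396, 0.11  ]), array([0.5264, 0.424 , 0.11  ])]
tumbler [0.4243 0.1217 0.09  ]
caddy (array([465.4082, 239.115 , -16.1398]), np.float64(325.0284781297684)) [array([463.4607, 240.12  , -14.5588]), array([468.3184, 238.8986, -16.2518])]
caddy (array([459.5745,   3.3424,  -1.4825]), np.float64(210.0301896025352)) [array([457.728 ,   4.0065,   0.8725]), array([462.7259,   4.6592,  -6.9842])]
caddy (array([ 465.1497, -121.9879,   12.665 ]), np.float64(245.47399396327307)) [array([ 464.138 , -121.8731,   14.3786]), array([ 469.4079, -117.9065,   14.6499])]
caddy (array([ 465.1598, -252.6579,   -8.7463]), np.float64(287.8985965827743)) [array([ 464.3674, -252.3283,   -4.6265]), array([ 467.4522, -251.7499,  -15.7971])]
```

Run:
```python
from h import *
ims={"top":cv2.imread("pics/raw_t.png"),"side":cv2.imread("pics/raw_s.png")}
ps=[(465.4,239.1,-16.1),(459.6,3.3,-1.5),(465.1,-122,12.7),(465.2,-252.7,-8.7)]
o=[]
for n,(x0,y0,w,h,s) in {"top":(215,215,225,60,3.5),"side":(230,160,150,150,2.6)}.items():
    im=cv2.resize(ims[n][y0:y0+h,x0:x0+w],None,fx=s,fy=s,interpolation=cv2.INTER_CUBIC)
    for p in ps:
        m=cv2.resize(render(n,(p[0]/1e3,p[1]/1e3,np.radians(p[2])))[y0:y0+h,x0:x0+w],None,fx=s,fy=s)
        cs,_=cv2.findContours((m>.5).astype(np.uint8),0,1); cv2.drawContours(im,cs,-1,(0,255,255),1)
    b=cv2.resize(blue(ims[n])[y0:y0+h,x0:x0+w],None,fx=s,fy=s)
    if n=="top": o.append(im)
    else: o.append(cv2.hconcat([im,cv2.cvtColor((b*255).astype(np.uint8),cv2.COLOR_GRAY2BGR)]))
W=max(i.shape[1] for i in o); cv2.imwrite("pics/ov.png",cv2.vconcat([cv2.copyMakeBorder(i,0,0,0,W-i.shape[1],0) for i in o]))
```

```text
(no output)
```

View pics/ov.png

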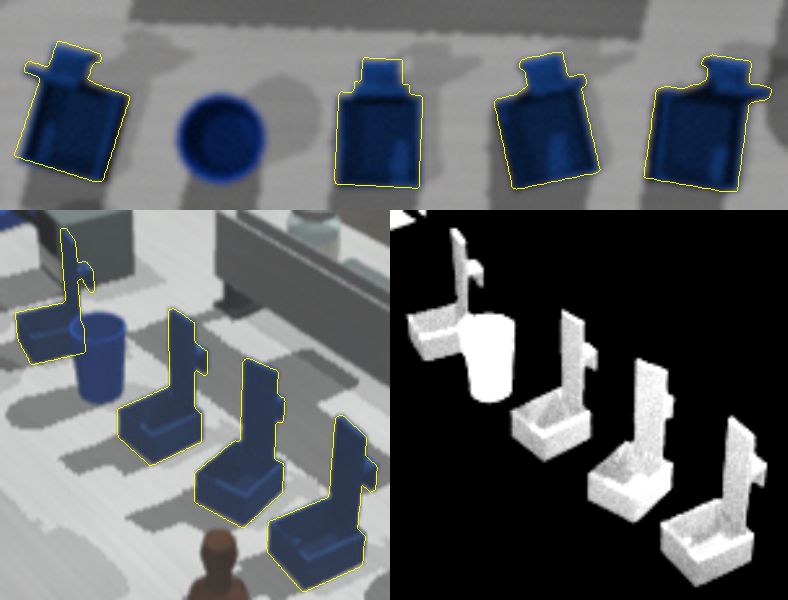

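The silhouette model fits well: overlay outlines hug all four caddies. Box geometry agrees too (button 65 mm behind the front face). Next is a small planner for converting world targets into rows.

```bash
cat > plan.py <<'E'
# plan.py jaw step x y z yaw [x y z yaw ...]  (mm, deg; '-' = keep) -> rows, tool pointing down
import sys,json,numpy as np
from plant import ctrl
o=ctrl.get_obs(); p=np.array(o["tool_pos"])*1000; yaw=o["orientation"][2]
print("at",p.round(1),o["orientation"].round(2),"t",round(o["clock"],1),"open",round(o["opening"]*1e3,1),"F",o["force"].round(1))
a=sys.argv[1:]; jaw,step=float(a[0]),float(a[1]); w=a[2:]; rows=[]
for i in range(0,len(w),4):
    t=np.array([p[k] if w[i+k]=='-' else float(w[i+k]) for k in range(3)]); ty=yaw if w[i+3]=='-' else float(w[i+3])
    dy=(ty-yaw+180)%360-180; n=max(1,int(np.ceil(max(np.linalg.norm(t-p)/step,abs(dy)/8)))); d=(t-p)/n
    for k in range(n):
        y=np.radians(yaw); tr=[d[0]*np.cos(y)+d[1]*np.sin(y), d[0]*np.sin(y)-d[1]*np.cos(y), -d[2]]
        rows.append(dict(travel=[round(v,1) for v in tr],roll=round(-dy/n,2),jaw=jaw)); yaw+=dy/n
    p=t
for i in range(0,len(rows),10): print(json.dumps(rows[i:i+10]).replace(" ",""))
E
python3 plan.py 0 45 583.5 373 200 -
python3 - <<'E'
from h import *
ims={"top":cv2.imread("pics/raw_t.png"),"side":cv2.imread("pics/raw_s.png")}
import h
h.blue=lambda im:np.clip(((im[:,:,0]-im[:,:,2].astype(float))/(im[:,:,0]+1.)-.25)/.12,0,1)
for p in [(465.4,239.1,-16.1),(459.6,3.3,-1.5),(465.1,-122,12.7),(465.2,-252.7,-8.7)]:
    q=(p[0]/1e3,p[1]/1e3,np.radians(p[2])); print(fit(ims,q),[fit(ims,q,views=(n,))[0] for n in("top","side")])
E
```

```text
at [237.6 631.5 248. ] [ 1.7994e+02 -1.0000e-02 -2.0620e+01] t 0.2 open 87.5 F [-0.1 -0.7 -0.4]
[{"travel":[41.5,12.0,4.8],"roll":-0.0,"jaw":0.0},{"travel":[41.5,12.0,4.8],"roll":-0.0,"jaw":0.0},{"travel":[41.5,12.0,4.8],"roll":-0.0,"jaw":0.0},{"travel":[41.5,12.0,4.8],"roll":-0.0,"jaw":0.0},{"travel":[41.5,12.0,4.8],"roll":-0.0,"jaw":0.0},{"travel":[41.5,12.0,4.8],"roll":-0.0,"jaw":0.0},{"travel":[41.5,12.0,4.8],"roll":-0.0,"jaw":0.0},{"travel":[41.5,12.0,4.8],"roll":-0.0,"jaw":0.0},{"travel":[41.5,12.0,4.8],"roll":-0.0,"jaw":0.0},{"travel":[41.5,12.0,4.8],"roll":-0.0,"jaw":0.0}]
(array([465.3623, 238.8976, -16.2594]), np.float64(315.9926949660261)) [array([463.3104, 240.1207, -13.4055]), array([468.4288, 239.1856, -13.2682])]
(array([459.4847,   3.2946,  -1.4175]), np.float64(187.00815562148105)) [array([458.3527,   3.854 ,  -0.5147]), array([463.3082,   5.2214,  -5.4832])]
(array([ 465.0342, -122.2045,   13.5548]), np.float64(182.71001774500152)) [array([ 464.2406, -122.0522,   13.2679]), array([ 469.0064, -118.7714,   15.2753])]
(array([ 465.3879, -252.5463,   -8.5854]), np.float64(233.13706965145695)) [array([ 464.5764, -252.8785,   -5.9506]), array([ 467.7654, -252.2826,  -13.8498])]
```

Emit:
apply_moves([
  {"travel": [41.5,12.0,4.8],"roll": 0,"jaw": 0},
  {"travel": [41.5,12.0,4.8],"roll": 0,"jaw": 0},
  {"travel": [41.5,12.0,4.8],"roll": 0,"jaw": 0},
  {"travel": [41.5,12.0,4.8],"roll": 0,"jaw": 0},
  {"travel": [41.5,12.0,4.8],"roll": 0,"jaw": 0},
  {"travel": [41.5,12.0,4.8],"roll": 0,"jaw": 0},
  {"travel": [41.5,12.0,4.8],"roll": 0,"jaw": 0},
  {"travel": [41.5,12.0,4.8],"roll": 0,"jaw": 0},
  {"travel": [41.5,12.0,4.8],"roll": 0,"jaw": 0},
  {"travel": [41.5,12.0,4.8],"roll": 0,"jaw": 0},
])

```text
clock: 1.2
tool_pos: [0.585, 0.3721, 0.2002]
orientation: [180.0, 0.0, -20.6]
force: [0.4, 0.5, -0.8]
opening: 0.013
gripper_force: 0.0
```

Emit:
apply_moves([
  {"travel": [0,0,20],"roll": 0,"jaw": 0},
  {"travel": [0,0,15],"roll": 0,"jaw": 0},
  {"travel": [0,0,0],"roll": 0,"jaw": 0},
  {"travel": [0,0,0],"roll": 0,"jaw": 0},
])

```text
clock: 1.6
tool_pos: [0.5832, 0.3739, 0.1655]
orientation: [179.9, 0.0, -20.5]
force: [-0.1, -0.2, 0.8]
opening: 0.0004
gripper_force: 0.0
```

```bash
python3 plan.py 0 6 583.5 373 138 -; python3 -c "
from h import *
crop('top',160,150,80,80,5,'b1');crop('side',225,130,70,70,5,'b2')
cv2.imwrite('pics/b.png',cv2.hconcat([cv2.imread('pics/b1.png')[:350],cv2.imread('pics/b2.png')]))"
```

```text
at [583.2 373.9 165.5] [ 1.7995e+02  1.0000e-02 -2.0540e+01] t 1.6 open 0.4 F [-0.1 -0.2  0.8]
[{"travel":[0.1,0.1,5.5],"roll":-0.0,"jaw":0.0},{"travel":[0.1,0.1,5.5],"roll":-0.0,"jaw":0.0},{"travel":[0.1,0.1,5.5],"roll":-0.0,"jaw":0.0},{"travel":[0.1,0.1,5.5],"roll":-0.0,"jaw":0.0},{"travel":[0.1,0.1,5.5],"roll":-0.0,"jaw":0.0}]
```

View pics/b.png

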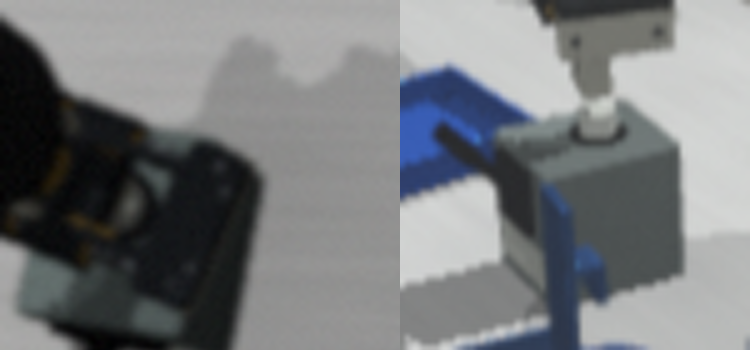

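The closed fingertips stand centred over the button in the side view (593,95 over 600,125). Pressing.

Emit:
apply_moves([
  {"travel": [0,0,7],"roll": 0,"jaw": 0},
  {"travel": [0,0,5],"roll": 0,"jaw": 0},
  {"travel": [0,0,4],"roll": 0,"jaw": 0},
  {"travel": [0,0,4],"roll": 0,"jaw": 0},
  {"travel": [0,0,4],"roll": 0,"jaw": 0},
  {"travel": [0,0,3],"roll": 0,"jaw": 0},
  {"travel": [0,0,0],"roll": 0,"jaw": 0},
  {"travel": [0,0,0],"roll": 0,"jaw": 0},
])

```text
clock: 2.5
tool_pos: [0.5839, 0.3733, 0.1384]
orientation: [180.0, 0.0, -20.6]
force: [-0.1, 0.4, 2.4]
opening: 0.0005
gripper_force: 0.7
```

Emit:
apply_moves([
  {"travel": [0,0,-30],"roll": 0,"jaw": 0},
  {"travel": [0,0,-40],"roll": 0,"jaw": 0},
  {"travel": [-40,-20,-20],"roll": 0,"jaw": 0},
  {"travel": [-40,-20,0],"roll": 0,"jaw": 0},
  {"travel": [-40,-20,0],"roll": 0,"jaw": 0},
  {"travel": [-40,-20,0],"roll": 0,"jaw": 0},
  {"travel": [0,0,0],"roll": 0,"jaw": 0},
])

```text
clock: 3.2
tool_pos: [0.4589, 0.5081, 0.2281]
orientation: [-180.0, 0.0, -20.4]
force: [0.3, -0.1, 0.6]
opening: 0.0004
gripper_force: 0.0
```

```bash
python3 -c "
from h import *
crop('top',160,150,90,110,4,'b3');crop('side',225,130,110,110,4,'b4')
cv2.imwrite('pics/bb.png',cv2.hconcat([cv2.imread('pics/b3.png'),cv2.imread('pics/b4.png')]))"
```

```text
(no output)
```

View pics/bb.png

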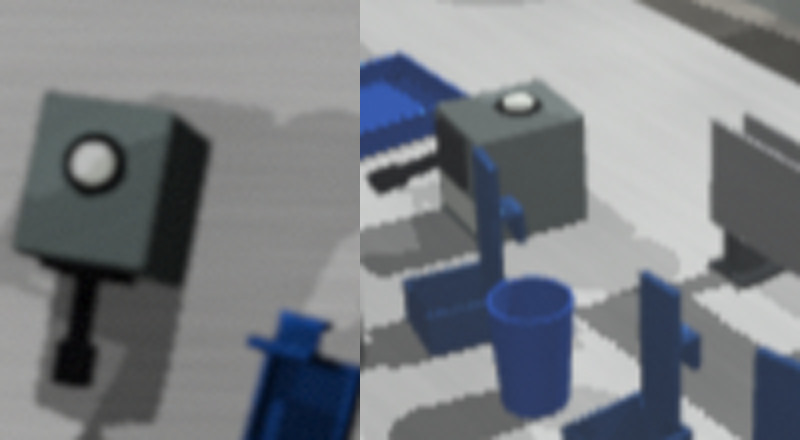

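The button is in (bb.png 92,162) and the lever is dropped, with its paddle at (75,362). Now caddy 1.

```bash
python3 plan.py 60 45 465 239 200 -105
python3 - <<'E'
from h import *
print("paddle",atz("top",(75/4+160-.4,362/4+150-.4),.079))
im=cv2.imread("pics/raw_t.png").astype(int).sum(2)//3
for u in(265,300,340,380,410): print(u,im[152:180,u])
E
```

```text
at [461.3 505.3 228.1] [179.97   0.   -20.5 ] t 3.3 open 0.5 F [ 0.5 -0.5 -0.1]
[{"travel":[8.8,22.6,2.6],"roll":7.68,"jaw":60.0},{"travel":[11.7,21.2,2.6],"roll":7.68,"jaw":60.0},{"travel":[14.5,19.4,2.6],"roll":7.68,"jaw":60.0},{"travel":[16.9,17.3,2.6],"roll":7.68,"jaw":60.0},{"travel":[19.1,14.9,2.6],"roll":7.68,"jaw":60.0},{"travel":[20.9,12.2,2.6],"roll":7.68,"jaw":60.0},{"travel":[22.4,9.3,2.6],"roll":7.68,"jaw":60.0},{"travel":[23.4,6.2,2.6],"roll":7.68,"jaw":60.0},{"travel":[24.0,3.1,2.6],"roll":7.68,"jaw":60.0},{"travel":[24.2,-0.2,2.6],"roll":7.68,"jaw":60.0}]
[{"travel":[24.0,-3.4,2.6],"roll":7.68,"jaw":60.0}]
paddle [0.4563 0.3905 0.079 ]
265 [ 48  61  68  66  59  53  50  58  80 104 104  73  43  34  33  34  34  33
  30  26  25  39  69  88  98  98  97  94]
300 [ 44  47  61  68  65  57  51  48  52  71 101 105  74  41  33  32  34  34
  31  45  86 132 152 156 154 153 152 151]
340 [74 48 43 60 66 64 60 54 50 51 66 91 94 72 44 33 33 33 34 34 36 55 83 95
 97 95 96 98]
380 [126  92  57  43  54  66  68  70  68  67  67  72  87 102  90  60  37  33
  33  32  32  38  65 113 146 157 159 156]
410 [100 101  84  56  43  55  66  70  67  66  66  66  74  92 103  89  58  38
  35  33  34  36  46  60  79  91  95  97]
```

Emit:
apply_moves([
  {"travel": [8.8,22.6,2.6],"roll": 7.68,"jaw": 60.0},
  {"travel": [11.7,21.2,2.6],"roll": 7.68,"jaw": 60.0},
  {"travel": [14.5,19.4,2.6],"roll": 7.68,"jaw": 60.0},
  {"travel": [16.9,17.3,2.6],"roll": 7.68,"jaw": 60.0},
  {"travel": [19.1,14.9,2.6],"roll": 7.68,"jaw": 60.0},
  {"travel": [20.9,12.2,2.6],"roll": 7.68,"jaw": 60.0},
  {"travel": [22.4,9.3,2.6],"roll": 7.68,"jaw": 60.0},
  {"travel": [23.4,6.2,2.6],"roll": 7.68,"jaw": 60.0},
  {"travel": [24.0,3.1,2.6],"roll": 7.68,"jaw": 60.0},
  {"travel": [24.2,-0.2,2.6],"roll": 7.68,"jaw": 60.0},
])

```text
clock: 4.3
tool_pos: [0.4657, 0.2602, 0.2024]
orientation: [-180.0, -0.0, -97.8]
force: [0.8, -1.1, 0.0]
opening: 0.0599
gripper_force: 0.0
```

Emit:
apply_moves([
  {"travel": [24.0,-3.4,2.6],"roll": 7.68,"jaw": 60.0},
  {"travel": [0,0,0],"roll": 0,"jaw": 60.0},
  {"travel": [0,0,0],"roll": 0,"jaw": 60.0},
])

```text
clock: 4.6
tool_pos: [0.4661, 0.237, 0.2002]
orientation: [-180.0, 0.0, -105.1]
force: [0.7, 0.1, 0.2]
opening: 0.0595
gripper_force: 0.0
```

```bash
python3 plan.py 60 22 465 239 134 -105
python3 - <<'E'
from h import *
L=np.array([atz("top",(u,v),.15) for u,v in((265,161.5),(300,162.5),(340,163.5),(380,165.1),(410,166))])
f=np.polyfit(L[:,1],L[:,0],1);print("lip x=",f,[np.polyval(f,y) for y in(.116,.021,-.074,-.169)],np.degrees(np.arctan(-f[0])))
E
```

```text
at [466.1 237.  200.2] [-1.7998e+02  2.0000e-02 -1.0515e+02] t 4.6 open 59.5 F [0.7 0.1 0.2]
[{"travel":[-0.4,0.4,16.5],"roll":-0.04,"jaw":60.0},{"travel":[-0.4,0.4,16.5],"roll":-0.04,"jaw":60.0},{"travel":[-0.4,0.4,16.5],"roll":-0.04,"jaw":60.0},{"travel":[-0.4,0.4,16.5],"roll":-0.04,"jaw":60.0}]
lip x= [0.0144 0.6562] [np.float64(0.6578302604291513), np.float64(0.6564630380687324), np.float64(0.6550958157083134), np.float64(0.6537285933478945)] -0.8245332962613406
```

Emit:
apply_moves([
  {"travel": [0,0,20],"roll": 0,"jaw": 60},
  {"travel": [0,0,20],"roll": 0,"jaw": 60},
  {"travel": [0,0,16],"roll": 0,"jaw": 60},
  {"travel": [0,0,10],"roll": 0,"jaw": 60},
  {"travel": [0,0,0],"roll": 0,"jaw": 20},
  {"travel": [0,0,0],"roll": 0,"jaw": 5},
  {"travel": [0,0,0],"roll": 0,"jaw": 0},
  {"travel": [0,0,0],"roll": 0,"jaw": 0},
  {"travel": [0,0,0],"roll": 0,"jaw": 0},
  {"travel": [0,0,0],"roll": 0,"jaw": 0},
])

```text
clock: 5.6
tool_pos: [0.4656, 0.2383, 0.1343]
orientation: [-180.0, 0.0, -105.1]
force: [-0.7, 0.2, 0.3]
opening: 0.0179
gripper_force: 0.0
```

```bash
python3 plan.py 0 25 - - 260 - 590 116 260 -90.8
```

```text
at [465.6 238.3 134.3] [-1.7998e+02  3.0000e-02 -1.0509e+02] t 5.6 open 17.9 F [-0.7  0.2  0.3]
[{"travel":[-0.0,0.0,-20.9],"roll":-0.0,"jaw":0.0},{"travel":[-0.0,0.0,-20.9],"roll":-0.0,"jaw":0.0},{"travel":[-0.0,0.0,-20.9],"roll":-0.0,"jaw":0.0},{"travel":[-0.0,0.0,-20.9],"roll":-0.0,"jaw":0.0},{"travel":[-0.0,0.0,-20.9],"roll":-0.0,"jaw":0.0},{"travel":[-0.0,0.0,-20.9],"roll":-0.0,"jaw":0.0},{"travel":[12.2,-21.7,-0.0],"roll":-2.04,"jaw":0.0},{"travel":[13.0,-21.3,-0.0],"roll":-2.04,"jaw":0.0},{"travel":[13.8,-20.8,-0.0],"roll":-2.04,"jaw":0.0},{"travel":[14.5,-20.3,-0.0],"roll":-2.04,"jaw":0.0}]
[{"travel":[15.2,-19.7,-0.0],"roll":-2.04,"jaw":0.0},{"travel":[15.9,-19.2,-0.0],"roll":-2.04,"jaw":0.0},{"travel":[16.6,-18.6,-0.0],"roll":-2.04,"jaw":0.0}]
```

Fingers still closing; a few more still rows, then lift gently.

Emit:
apply_moves([
  {"travel": [0,0,0],"roll": 0,"jaw": 0},
  {"travel": [0,0,0],"roll": 0,"jaw": 0},
  {"travel": [0,0,0],"roll": 0,"jaw": 0},
  {"travel": [0,0,0],"roll": 0,"jaw": 0},
])

```text
clock: 6.0
tool_pos: [0.4655, 0.2382, 0.1341]
orientation: [-180.0, 0.0, -105.1]
force: [-2.1, -0.4, 2.4]
opening: 0.0079
gripper_force: 30.0
```

Emit:
apply_moves([
  {"travel": [0,0,-6],"roll": 0,"jaw": 0},
  {"travel": [0,0,-20],"roll": 0,"jaw": 0},
  {"travel": [0,0,-20],"roll": 0,"jaw": 0},
  {"travel": [0,0,-20],"roll": 0,"jaw": 0},
  {"travel": [0,0,-20],"roll": 0,"jaw": 0},
  {"travel": [0,0,-20],"roll": 0,"jaw": 0},
  {"travel": [0,0,-20],"roll": 0,"jaw": 0},
])

```text
clock: 6.7
tool_pos: [0.4652, 0.2379, 0.2608]
orientation: [180.0, -0.0, -105.1]
force: [-0.3, 0.8, -1.4]
opening: 0.0083
gripper_force: 30.0
```

Emit:
apply_moves([
  {"travel": [12.2,-21.7,0],"roll": -2.04,"jaw": 0},
  {"travel": [13.0,-21.3,0],"roll": -2.04,"jaw": 0},
  {"travel": [13.8,-20.8,0],"roll": -2.04,"jaw": 0},
  {"travel": [14.5,-20.3,0],"roll": -2.04,"jaw": 0},
  {"travel": [15.2,-19.7,0],"roll": -2.04,"jaw": 0},
  {"travel": [15.9,-19.2,0],"roll": -2.04,"jaw": 0},
  {"travel": [16.6,-18.6,0],"roll": -2.04,"jaw": 0},
  {"travel": [0,0,0],"roll": 0,"jaw": 0},
  {"travel": [0,0,0],"roll": 0,"jaw": 0},
])

```text
clock: 7.6
tool_pos: [0.5898, 0.1153, 0.2595]
orientation: [179.9, -0.0, -90.9]
force: [0.2, -0.3, -0.6]
opening: 0.0079
gripper_force: 30.0
```

Run:
```python
from h import *
o=ctrl.get_obs();print(o["tool_pos"],o["orientation"],o["force"],o["opening"])
im=crop('top',220,140,120,90,3.3,'c1');cv2.imwrite("pics/raw_t1.png",im)
im2=crop('side',260,90,120,120,3.3,'c2');cv2.imwrite("pics/raw_s1.png",im2)
a,b=cv2.imread('pics/c1.png'),cv2.imread('pics/c2.png');cv2.imwrite('pics/c.png',cv2.hconcat([cv2.copyMakeBorder(a,0,len(b)-len(a),0,0,0),b]))
p=o["tool_pos"]; z0=p[2]-.003-.131
print(z0,[fit({"top":im,"side":im2},(p[0],p[1],0.),z0,views=v) for v in(("side",),)])
```

```text
[0.5898 0.1153 0.2595] [179.9348  -0.0188 -90.9224] [ 0.1757 -0.279  -0.5977] 0.007877209049699836
0.12547532511835746 [(array([591.6994, 111.4649, -20.9381]), np.float64(173.94492023103462))]
```

View pics/c.png

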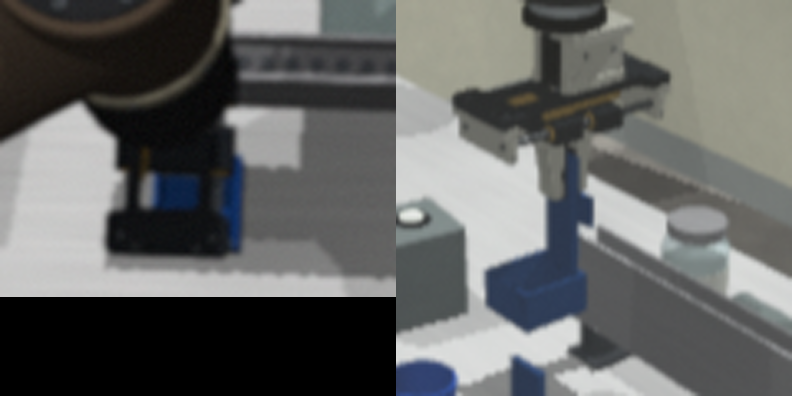

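```bash
python3 - <<'E'
from h import *
import h
im=cv2.imread("pics/raw_s1.png"); r0,b0=h.render,h.blue
def cut(m): m=m.copy(); m[:151]=0; m[196:,:300]=0; return m
h.render=lambda *a:cut(r0(*a)); h.blue=lambda i:cut(b0(i))
for a in(-.2,0,.1): print(fit({"side":im},(.590,.115,a),.1255,views=("side",)))
E
python3 plan.py 0 15 645 116 260 -90.8 - - 230 -
```

```text
(array([595.0052, 117.9602, -11.295 ]), np.float64(90.67535966871588))
(array([595.7853, 120.3496,  -8.5982]), np.float64(90.62858287873024))
(array([595.6703, 120.2786,  -8.1454]), np.float64(89.83888279223683))
at [589.4 116.  259.9] [179.97  -0.   -90.83] t 7.7 open 7.9 F [-0.8  0.4 -2. ]
[{"travel":[-0.2,-13.9,-0.0],"roll":-0.01,"jaw":0.0},{"travel":[-0.2,-13.9,-0.0],"roll":-0.01,"jaw":0.0},{"travel":[-0.2,-13.9,-0.0],"roll":-0.01,"jaw":0.0},{"travel":[-0.2,-13.9,-0.0],"roll":-0.01,"jaw":0.0},{"travel":[-0.0,0.0,15.0],"roll":-0.0,"jaw":0.0},{"travel":[-0.0,0.0,15.0],"roll":-0.0,"jaw":0.0}]
```

Emit:
apply_moves([
  {"travel": [0,-14,0],"roll": 0,"jaw": 0},
  {"travel": [0,-14,0],"roll": 0,"jaw": 0},
  {"travel": [0,-14,0],"roll": 0,"jaw": 0},
  {"travel": [0,-13,0],"roll": 0,"jaw": 0},
  {"travel": [0,0,15],"roll": 0,"jaw": 0},
  {"travel": [0,0,15],"roll": 0,"jaw": 0},
  {"travel": [0,0,0],"roll": 0,"jaw": 0},
])

```text
clock: 8.4
tool_pos: [0.6436, 0.1152, 0.2277]
orientation: [179.8, -0.1, -90.8]
force: [-0.4, -0.2, -2.7]
opening: 0.0078
gripper_force: 30.0
```

Emit:
apply_moves([
  {"travel": [0,0,10],"roll": 0,"jaw": 0},
  {"travel": [0,0,5],"roll": 0,"jaw": 0},
  {"travel": [0,0,4],"roll": 0,"jaw": 0},
  {"travel": [0,0,4],"roll": 0,"jaw": 0},
  {"travel": [0,0,4],"roll": 0,"jaw": 0},
  {"travel": [0,0,0],"roll": 0,"jaw": 0},
])

```text
clock: 9.0
tool_pos: [0.6446, 0.1149, 0.2024]
orientation: [180.0, -0.0, -90.8]
force: [-0.7, 0.2, -1.6]
opening: 0.0075
gripper_force: 30.0
```

Run:
```python
from h import *
o=ctrl.get_obs();print(o["tool_pos"],o["orientation"],o["force"],o["moment"])
crop('side',280,110,120,100,5,'d1')
```

```text
[0.6446 0.1149 0.2024] [179.9523  -0.0152 -90.8206] [-0.7197  0.2074 -1.6215] [ 0.0973 -0.0143  0.0157]
```

View pics/d1.png

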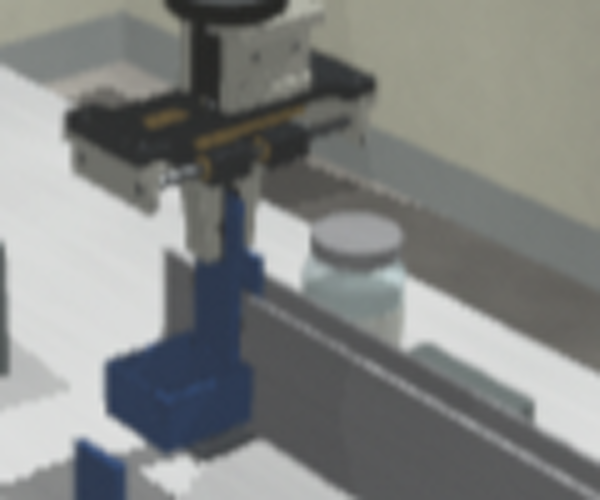

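No contact force, and the hook tip (255,280) is disappearing behind the lip. Lowering to the seat.

Emit:
apply_moves([
  {"travel": [0,0,5],"roll": 0,"jaw": 0},
  {"travel": [0,0,5],"roll": 0,"jaw": 0},
  {"travel": [0,0,4],"roll": 0,"jaw": 0},
  {"travel": [0,0,2],"roll": 0,"jaw": 0},
  {"travel": [0,0,2],"roll": 0,"jaw": 0},
  {"travel": [0,0,0],"roll": 0,"jaw": 0},
])

```text
clock: 9.65
tool_pos: [0.6448, 0.115, 0.1847]
orientation: [180.0, -0.0, -90.8]
force: [0.9, -0.9, -1.8]
opening: 0.0079
gripper_force: 30.0
```

Emit:
apply_moves([
  {"travel": [0,0,1],"roll": 0,"jaw": 0},
  {"travel": [0,0,1],"roll": 0,"jaw": 0},
  {"travel": [0,0,0],"roll": 0,"jaw": 0},
])

```text
clock: 9.95
tool_pos: [0.6451, 0.115, 0.1841]
orientation: [-179.9, 0.0, -90.8]
force: [-2.3, -0.5, 4.1]
opening: 0.0077
gripper_force: 30.0
```

Emit:
apply_moves([
  {"travel": [0,0,0],"roll": 0,"jaw": 12},
  {"travel": [0,0,0],"roll": 0,"jaw": 20},
  {"travel": [0,0,0],"roll": 0,"jaw": 30},
  {"travel": [0,0,0],"roll": 0,"jaw": 40},
  {"travel": [0,0,0],"roll": 0,"jaw": 40},
  {"travel": [0,0,-10],"roll": 0,"jaw": 40},
  {"travel": [0,0,-20],"roll": 0,"jaw": 40},
  {"travel": [0,0,-25],"roll": 0,"jaw": 40},
  {"travel": [0,0,-25],"roll": 0,"jaw": 40},
  {"travel": [0,0,-20],"roll": 0,"jaw": 40},
])

```text
clock: 10.95
tool_pos: [0.6453, 0.115, 0.2856]
orientation: [-179.9, 0.0, -90.8]
force: [-0.3, 0.7, 0.0]
opening: 0.0398
gripper_force: 0.0
```

Emit:
apply_moves([
  {"travel": [0,40,0],"roll": 0,"jaw": 60},
  {"travel": [0,40,0],"roll": 0,"jaw": 60},
  {"travel": [0,40,0],"roll": 0,"jaw": 60},
  {"travel": [-30,40,0],"roll": 0,"jaw": 60},
  {"travel": [-40,20,0],"roll": 0,"jaw": 60},
  {"travel": [-40,0,0],"roll": 0,"jaw": 60},
  {"travel": [0,0,0],"roll": 0,"jaw": 60},
])

```text
clock: 11.65
tool_pos: [0.4663, 0.2312, 0.2842]
orientation: [-179.9, 0.1, -90.6]
force: [-0.7, -0.5, -0.2]
opening: 0.06
gripper_force: 0.0
```

```bash
cat > look.py <<'E'
import sys
from h import *
k=sys.argv[1]; ims={n:ctrl.snapshot(n)[:,:,::-1].copy() for n in("top","side")}
for n in ims: cv2.imwrite(f"pics/raw_{n}_{k}.png",ims[n])
cs=[(float(a),float(b),float(c)) for a,b,c in (s.split(",") for s in sys.argv[2:])]
for p in cs:
    q=(p[0]/1e3,p[1]/1e3,np.radians(p[2])); print(p,[np.round(v,1) for n in("top","side") for v in fit(ims,q,views=(n,))],np.round(fit(ims,q)[0],1))
a=cv2.resize(ims["top"][140:280,150:430],None,fx=2.1,fy=2.1,interpolation=2); b=cv2.resize(ims["side"][110:310,220:420],(200*2,200*2)[:2],interpolation=2)
b=cv2.resize(ims["side"][120:310,220:400],None,fx=1.6,fy=1.6,interpolation=2)
W=max(a.shape[1],b.shape[1]); f=lambda i:cv2.copyMakeBorder(i,0,0,0,W-i.shape[1],0)
cv2.imwrite(f"pics/look_{k}.png",cv2.vconcat([f(a),f(b)]))
E
python3 look.py 2 459.5,3.3,-1.4 465,-122,13.5 465.4,-252.5,-8
```

```text
(459.5, 3.3, -1.4) [array([458.7,   3.9,  -0.5]), np.float64(27.3), array([463.2,   5.3,  -6.9]), np.float64(185.7)] [459.5   3.3  -1.5]
(465.0, -122.0, 13.5) [array([ 463.8, -122. ,   13.8]), np.float64(38.3), array([ 468.1, -118.8,   12.9]), np.float64(132.8)] [ 465.  -123.    12.8]
(465.4, -252.5, -8.0) [array([ 464.5, -252.4,   -4.8]), np.float64(64.0), array([ 467.5, -252.4,  -16.1]), np.float64(173.4)] [ 465.4 -252.5   -8. ]
```

View pics/look_2.png

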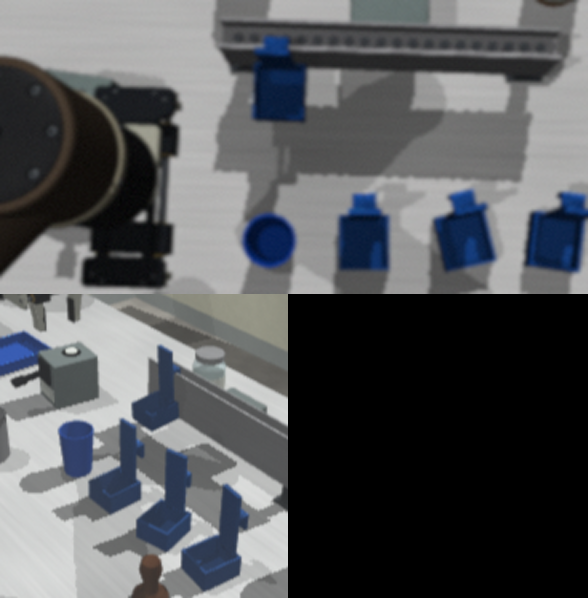

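Caddy 1 hangs level on the rail (top view 280,85), and the other three haven't moved. Next, caddy 2.

```bash
python3 plan.py 60 45 459 4 200 -90.5 - - 134 -
```

```text
at [466.3 228.4 283.6] [-1.7997e+02  2.0000e-02 -9.0700e+01] t 11.8 open 60.2 F [-0.2 -0.4 -0.4]
[{"travel":[37.4,0.8,13.9],"roll":-0.03,"jaw":60.0},{"travel":[37.4,0.8,13.9],"roll":-0.03,"jaw":60.0},{"travel":[37.4,0.8,13.9],"roll":-0.03,"jaw":60.0},{"travel":[37.4,0.8,13.9],"roll":-0.03,"jaw":60.0},{"travel":[37.4,0.8,13.9],"roll":-0.03,"jaw":60.0},{"travel":[37.4,0.9,13.9],"roll":-0.03,"jaw":60.0},{"travel":[-0.0,0.0,33.0],"roll":-0.0,"jaw":60.0},{"travel":[-0.0,0.0,33.0],"roll":-0.0,"jaw":60.0}]
```

Emit:
apply_moves([
  {"travel": [37.4,0.8,12],"roll": 0,"jaw": 60},
  {"travel": [37.4,0.8,12],"roll": 0,"jaw": 60},
  {"travel": [37.4,0.8,12],"roll": 0,"jaw": 60},
  {"travel": [37.4,0.8,12],"roll": 0,"jaw": 60},
  {"travel": [37.4,0.8,12],"roll": 0,"jaw": 60},
  {"travel": [37.4,0.9,12],"roll": 0,"jaw": 60},
  {"travel": [0,0,5],"roll": 0,"jaw": 60},
  {"travel": [0,0,5],"roll": 0,"jaw": 60},
  {"travel": [0,0,0],"roll": 0,"jaw": 60},
])

```text
clock: 12.65
tool_pos: [0.4583, 0.003, 0.2008]
orientation: [180.0, -0.0, -90.9]
force: [-0.1, 0.3, 0.2]
opening: 0.0602
gripper_force: 0.0
```

Emit:
apply_moves([
  {"travel": [0,0,25],"roll": 0,"jaw": 60},
  {"travel": [0,0,20],"roll": 0,"jaw": 60},
  {"travel": [0,0,15],"roll": 0,"jaw": 60},
  {"travel": [0,0,7],"roll": 0,"jaw": 60},
  {"travel": [0,0,0],"roll": 0,"jaw": 40},
  {"travel": [0,0,0],"roll": 0,"jaw": 30},
  {"travel": [0,0,0],"roll": 0,"jaw": 20},
  {"travel": [0,0,0],"roll": 0,"jaw": 10},
  {"travel": [0,0,0],"roll": 0,"jaw": 0},
  {"travel": [0,0,0],"roll": 0,"jaw": 0},
])

```text
clock: 13.65
tool_pos: [0.4585, 0.0032, 0.1343]
orientation: [-180.0, 0.0, -90.8]
force: [0.7, -0.1, 0.3]
opening: 0.0178
gripper_force: 0.0
```

Emit:
apply_moves([
  {"travel": [0,0,0],"roll": 0,"jaw": 0},
  {"travel": [0,0,0],"roll": 0,"jaw": 0},
  {"travel": [0,0,0],"roll": 0,"jaw": 0},
  {"travel": [0,0,0],"roll": 0,"jaw": 0},
])

```text
clock: 14.05
tool_pos: [0.458, 0.0031, 0.1337]
orientation: [180.0, -0.0, -90.8]
force: [-0.9, -0.6, -2.4]
opening: 0.0079
gripper_force: 30.0
```

```bash
python3 plan.py 0 22 - - 260 - 643.5 21 260 -90.7 - - 212 -
```

```text
at [458.    3.1 133.7] [ 1.7995e+02 -1.0000e-02 -9.0830e+01] t 14.1 open 7.9 F [-0.9 -0.6 -2.4]
[{"travel":[-0.0,0.0,-21.1],"roll":-0.0,"jaw":0.0},{"travel":[-0.0,0.0,-21.1],"roll":-0.0,"jaw":0.0},{"travel":[-0.0,0.0,-21.1],"roll":-0.0,"jaw":0.0},{"travel":[-0.0,0.0,-21.1],"roll":-0.0,"jaw":0.0},{"travel":[-0.0,0.0,-21.1],"roll":-0.0,"jaw":0.0},{"travel":[-0.0,0.0,-21.1],"roll":-0.0,"jaw":0.0},{"travel":[-2.3,-20.6,-0.0],"roll":-0.01,"jaw":0.0},{"travel":[-2.3,-20.6,-0.0],"roll":-0.01,"jaw":0.0},{"travel":[-2.3,-20.6,-0.0],"roll":-0.01,"jaw":0.0},{"travel":[-2.3,-20.6,-0.0],"roll":-0.01,"jaw":0.0}]
[{"travel":[-2.3,-20.6,-0.0],"roll":-0.01,"jaw":0.0},{"travel":[-2.3,-20.6,-0.0],"roll":-0.01,"jaw":0.0},{"travel":[-2.3,-20.6,-0.0],"roll":-0.01,"jaw":0.0},{"travel":[-2.2,-20.6,-0.0],"roll":-0.01,"jaw":0.0},{"travel":[-2.2,-20.6,-0.0],"roll":-0.01,"jaw":0.0},{"travel":[-0.0,0.0,16.0],"roll":-0.0,"jaw":0.0},{"travel":[-0.0,0.0,16.0],"roll":-0.0,"jaw":0.0},{"travel":[-0.0,0.0,16.0],"roll":-0.0,"jaw":0.0}]
```

Emit:
apply_moves([
  {"travel": [0,0,-6],"roll": 0,"jaw": 0},
  {"travel": [0,0,-20],"roll": 0,"jaw": 0},
  {"travel": [0,0,-20],"roll": 0,"jaw": 0},
  {"travel": [0,0,-20],"roll": 0,"jaw": 0},
  {"travel": [0,0,-20],"roll": 0,"jaw": 0},
  {"travel": [0,0,-20],"roll": 0,"jaw": 0},
  {"travel": [0,0,-20],"roll": 0,"jaw": 0},
])

```text
clock: 14.75
tool_pos: [0.4581, 0.0032, 0.2612]
orientation: [-180.0, 0.0, -90.8]
force: [0.8, -0.3, -2.5]
opening: 0.0077
gripper_force: 30.0
```

Emit:
apply_moves([
  {"travel": [-2.3,-20.6,0],"roll": 0,"jaw": 0},
  {"travel": [-2.3,-20.6,0],"roll": 0,"jaw": 0},
  {"travel": [-2.3,-20.6,0],"roll": 0,"jaw": 0},
  {"travel": [-2.3,-20.6,0],"roll": 0,"jaw": 0},
  {"travel": [-2.3,-20.6,0],"roll": 0,"jaw": 0},
  {"travel": [-2.3,-20.6,0],"roll": 0,"jaw": 0},
  {"travel": [-2.3,-20.6,0],"roll": 0,"jaw": 0},
  {"travel": [-2.2,-20.6,0],"roll": 0,"jaw": 0},
  {"travel": [-2.2,-20.6,0],"roll": 0,"jaw": 0},
  {"travel": [0,0,0],"roll": 0,"jaw": 0},
])

```text
clock: 15.75
tool_pos: [0.6457, 0.0212, 0.259]
orientation: [179.9, -0.0, -90.8]
force: [-0.6, 0.1, -2.8]
opening: 0.0081
gripper_force: 30.0
```

Emit:
apply_moves([
  {"travel": [0,0,16],"roll": 0,"jaw": 0},
  {"travel": [0,0,16],"roll": 0,"jaw": 0},
  {"travel": [0,0,12],"roll": 0,"jaw": 0},
  {"travel": [0,0,0],"roll": 0,"jaw": 0},
])

```text
clock: 16.15
tool_pos: [0.6427, 0.0209, 0.2141]
orientation: [179.8, -0.0, -90.8]
force: [-0.9, -0.3, -2.4]
opening: 0.0082
gripper_force: 30.0
```

Emit:
apply_moves([
  {"travel": [0,-0.5,4],"roll": 0,"jaw": 0},
  {"travel": [0,0,4],"roll": 0,"jaw": 0},
  {"travel": [0,0,4],"roll": 0,"jaw": 0},
  {"travel": [0,0,0],"roll": 0,"jaw": 0},
])

```text
clock: 16.55
tool_pos: [0.6443, 0.0211, 0.2036]
orientation: [180.0, -0.0, -90.8]
force: [0.9, 0.1, -2.7]
opening: 0.0081
gripper_force: 30.0
```

Emit:
apply_moves([
  {"travel": [0,0,5],"roll": 0,"jaw": 0},
  {"travel": [0,0,5],"roll": 0,"jaw": 0},
  {"travel": [0,0,4],"roll": 0,"jaw": 0},
  {"travel": [0,0,2],"roll": 0,"jaw": 0},
  {"travel": [0,0,1],"roll": 0,"jaw": 0},
  {"travel": [0,0,0],"roll": 0,"jaw": 0},
])

```text
clock: 17.15
tool_pos: [0.6446, 0.0211, 0.1868]
orientation: [180.0, -0.0, -90.8]
force: [0.1, -0.6, -2.6]
opening: 0.0077
gripper_force: 30.0
```

Emit:
apply_moves([
  {"travel": [0,0,1],"roll": 0,"jaw": 0},
  {"travel": [0,0,1],"roll": 0,"jaw": 0},
  {"travel": [0,0,0],"roll": 0,"jaw": 0},
])

```text
clock: 17.45
tool_pos: [0.6445, 0.0211, 0.1849]
orientation: [180.0, 0.0, -90.8]
force: [0.7, 0.1, -2.7]
opening: 0.0076
gripper_force: 30.0
```

Emit:
apply_moves([
  {"travel": [0,0,1],"roll": 0,"jaw": 0},
  {"travel": [0,0,1],"roll": 0,"jaw": 0},
  {"travel": [0,0,0],"roll": 0,"jaw": 0},
])

```text
clock: 17.75
tool_pos: [0.6447, 0.0211, 0.1835]
orientation: [-180.0, -0.0, -90.8]
force: [-1.1, -0.1, 2.7]
opening: 0.0079
gripper_force: 30.0
```

Seated (vertical force has turned upward). Release, retreat, move toward caddy 3, and look.

Emit:
apply_moves([
  {"travel": [0,0,0],"roll": 0,"jaw": 12},
  {"travel": [0,0,0],"roll": 0,"jaw": 20},
  {"travel": [0,0,0],"roll": 0,"jaw": 30},
  {"travel": [0,0,0],"roll": 0,"jaw": 40},
  {"travel": [0,0,0],"roll": 0,"jaw": 40},
  {"travel": [0,0,-10],"roll": 0,"jaw": 40},
  {"travel": [0,0,-20],"roll": 0,"jaw": 40},
  {"travel": [0,0,-25],"roll": 0,"jaw": 40},
  {"travel": [0,0,-25],"roll": 0,"jaw": 40},
  {"travel": [0,0,-20],"roll": 0,"jaw": 40},
])

```text
clock: 18.75
tool_pos: [0.6449, 0.021, 0.2856]
orientation: [-179.9, 0.0, -90.8]
force: [0.0, -0.4, -0.7]
opening: 0.0399
gripper_force: 0.0
```

Emit:
apply_moves([
  {"travel": [0,40,0],"roll": 0,"jaw": 60},
  {"travel": [0,40,0],"roll": 0,"jaw": 60},
  {"travel": [0,40,0],"roll": 0,"jaw": 60},
  {"travel": [-40,30,0],"roll": 0,"jaw": 60},
  {"travel": [-40,20,0],"roll": 0,"jaw": 60},
  {"travel": [-40,0,0],"roll": 0,"jaw": 60},
  {"travel": [0,0,0],"roll": 0,"jaw": 60},
])

```text
clock: 19.45
tool_pos: [0.4762, 0.147, 0.2844]
orientation: [-179.9, 0.1, -90.6]
force: [-0.7, -1.1, -0.6]
opening: 0.0597
gripper_force: 0.0
```

```bash
python3 look.py 3 465,-122,13.5 465.4,-252.5,-8 | tee /tmp/l; python3 plan.py 60 45 464 -122 200 -76.5
```

```text
(465.0, -122.0, 13.5) [array([ 463.7, -121.9,   13.9]), np.float64(39.3), array([ 470.4, -118.2,   12.9]), np.float64(217.1)] [ 465.2 -121.6   13.9]
(465.4, -252.5, -8.0) [array([ 464.5, -252.3,   -4.7]), np.float64(63.7), array([ 468.2, -251.8,  -13.9]), np.float64(170.5)] [ 465.4 -252.5   -8. ]
at [476.2 144.4 283.7] [-1.7996e+02  2.0000e-02 -9.0690e+01] t 19.6 open 59.9 F [ 0.4 -0.9  0.1]
[{"travel":[38.1,1.3,12.0],"roll":-2.03,"jaw":60.0},{"travel":[38.0,2.6,12.0],"roll":-2.03,"jaw":60.0},{"travel":[37.9,4.0,12.0],"roll":-2.03,"jaw":60.0},{"travel":[37.7,5.3,12.0],"roll":-2.03,"jaw":60.0},{"travel":[37.5,6.6,12.0],"roll":-2.03,"jaw":60.0},{"travel":[37.3,8.0,12.0],"roll":-2.03,"jaw":60.0},{"travel":[36.9,9.3,12.0],"roll":-2.03,"jaw":60.0}]
```

View pics/look_3.png

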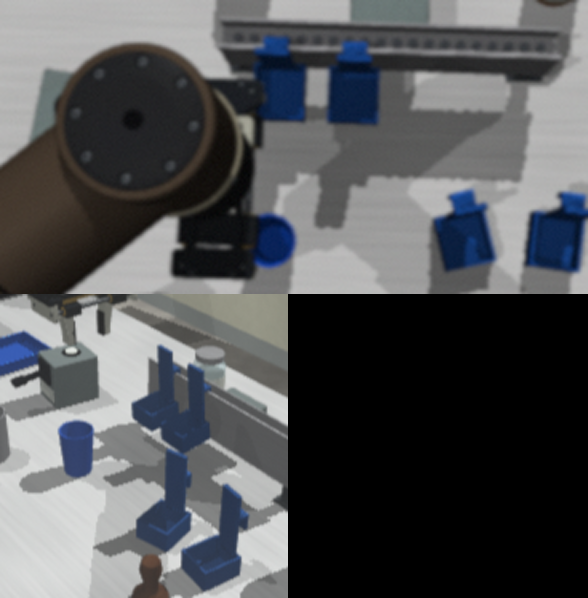

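Two caddies hang level side by side (280,85 and 354,90). Caddy 3 is unmoved.

Emit:
apply_moves([
  {"travel": [38.1,1.3,12],"roll": -2.03,"jaw": 60},
  {"travel": [38.0,2.6,12],"roll": -2.03,"jaw": 60},
  {"travel": [37.9,4.0,12],"roll": -2.03,"jaw": 60},
  {"travel": [37.7,5.3,12],"roll": -2.03,"jaw": 60},
  {"travel": [37.5,6.6,12],"roll": -2.03,"jaw": 60},
  {"travel": [37.3,8.0,12],"roll": -2.03,"jaw": 60},
  {"travel": [36.9,9.3,12],"roll": -2.03,"jaw": 60},
  {"travel": [0,0,0],"roll": 0,"jaw": 60},
  {"travel": [0,0,0],"roll": 0,"jaw": 60},
])

```text
clock: 20.45
tool_pos: [0.463, -0.1246, 0.199]
orientation: [180.0, -0.0, -76.8]
force: [-0.8, -0.3, 0.6]
opening: 0.0603
gripper_force: 0.0
```

```bash
python3 plan.py 60 22 464 -122 134 -76.5; python3 -c "
from h import *
im=ctrl.snapshot('side')[:,:,::-1]
print(fit({'side':im},(.465,-.122,np.radians(13.5)),views=('side',)),fit({'side':im},(.465,-.2525,np.radians(-8)),views=('side',)))"
```

```text
at [ 463.  -124.6  199. ] [ 1.7996e+02 -1.0000e-02 -7.6830e+01] t 20.4 open 60.3 F [-0.8 -0.3  0.6]
[{"travel":[-0.8,-0.5,21.7],"roll":-0.11,"jaw":60.0},{"travel":[-0.8,-0.5,21.7],"roll":-0.11,"jaw":60.0},{"travel":[-0.8,-0.5,21.7],"roll":-0.11,"jaw":60.0}]
(array([ 469.2853, -119.6081,   10.3046]), np.float64(236.4351296770675)) (array([ 467.8359, -252.3653,  -13.9169]), np.float64(193.05289949911074))
```

Emit:
apply_moves([
  {"travel": [-1,-0.5,22],"roll": 0,"jaw": 60},
  {"travel": [-1,-0.5,20],"roll": 0,"jaw": 60},
  {"travel": [-0.5,-0.5,15],"roll": 0,"jaw": 60},
  {"travel": [0,0,8],"roll": 0,"jaw": 60},
  {"travel": [0,0,0],"roll": 0,"jaw": 40},
  {"travel": [0,0,0],"roll": 0,"jaw": 30},
  {"travel": [0,0,0],"roll": 0,"jaw": 20},
  {"travel": [0,0,0],"roll": 0,"jaw": 10},
  {"travel": [0,0,0],"roll": 0,"jaw": 0},
  {"travel": [0,0,0],"roll": 0,"jaw": 0},
])

```text
clock: 21.5
tool_pos: [0.4645, -0.1201, 0.1343]
orientation: [-180.0, -0.0, -76.6]
force: [-0.3, -0.6, -0.2]
opening: 0.0176
gripper_force: 0.0
```

Emit:
apply_moves([
  {"travel": [0,0,0],"roll": 0,"jaw": 0},
  {"travel": [0,0,0],"roll": 0,"jaw": 0},
  {"travel": [0,0,0],"roll": 0,"jaw": 0},
  {"travel": [0,0,0],"roll": 0,"jaw": 0},
])

```text
clock: 21.9
tool_pos: [0.4642, -0.1201, 0.1338]
orientation: [180.0, 0.0, -76.6]
force: [0.8, 0.3, -1.5]
opening: 0.0077
gripper_force: 30.0
```

Emit:
apply_moves([
  {"travel": [0,0,-6],"roll": 0,"jaw": 0},
  {"travel": [0,0,-20],"roll": 0,"jaw": 0},
  {"travel": [0,0,-20],"roll": 0,"jaw": 0},
  {"travel": [0,0,-20],"roll": 0,"jaw": 0},
  {"travel": [0,0,-20],"roll": 0,"jaw": 0},
  {"travel": [0,0,-20],"roll": 0,"jaw": 0},
  {"travel": [0,0,-20],"roll": 0,"jaw": 0},
  {"travel": [0,0,0],"roll": 0,"jaw": 0},
])

```text
clock: 22.7
tool_pos: [0.4658, -0.1202, 0.2632]
orientation: [-179.7, -0.1, -76.6]
force: [0.2, 0.5, -1.4]
opening: 0.0078
gripper_force: 30.0
```

```bash
python3 plan.py 0 22 643.5 -74 260 -90.7
```

```text
at [ 465.8 -120.2  263.2] [-1.7971e+02 -8.0000e-02 -7.6580e+01] t 22.7 open 7.8 F [ 0.2  0.5 -1.4]
[{"travel":[-0.4,-20.4,0.4],"roll":1.57,"jaw":0.0},{"travel":[-1.0,-20.4,0.4],"roll":1.57,"jaw":0.0},{"travel":[-1.5,-20.3,0.4],"roll":1.57,"jaw":0.0},{"travel":[-2.1,-20.3,0.4],"roll":1.57,"jaw":0.0},{"travel":[-2.6,-20.2,0.4],"roll":1.57,"jaw":0.0},{"travel":[-3.2,-20.1,0.4],"roll":1.57,"jaw":0.0},{"travel":[-3.7,-20.1,0.4],"roll":1.57,"jaw":0.0},{"travel":[-4.3,-19.9,0.4],"roll":1.57,"jaw":0.0},{"travel":[-4.8,-19.8,0.4],"roll":1.57,"jaw":0.0}]
```

Emit:
apply_moves([
  {"travel": [-0.4,-20.4,0],"roll": 1.57,"jaw": 0},
  {"travel": [-1.0,-20.4,0],"roll": 1.57,"jaw": 0},
  {"travel": [-1.5,-20.3,0],"roll": 1.57,"jaw": 0},
  {"travel": [-2.1,-20.3,0],"roll": 1.57,"jaw": 0},
  {"travel": [-2.6,-20.2,0],"roll": 1.57,"jaw": 0},
  {"travel": [-3.2,-20.1,0],"roll": 1.57,"jaw": 0},
  {"travel": [-3.7,-20.1,0],"roll": 1.57,"jaw": 0},
  {"travel": [-4.3,-19.9,0],"roll": 1.57,"jaw": 0},
  {"travel": [-4.8,-19.8,0],"roll": 1.57,"jaw": 0},
  {"travel": [0,0,0],"roll": 0,"jaw": 0},
])

```text
clock: 23.7
tool_pos: [0.6434, -0.0734, 0.2582]
orientation: [179.9, -0.0, -90.8]
force: [-1.5, -0.3, -3.2]
opening: 0.0078
gripper_force: 30.0
```

Emit:
apply_moves([
  {"travel": [0,0,16],"roll": 0,"jaw": 0},
  {"travel": [0,0,16],"roll": 0,"jaw": 0},
  {"travel": [0,0,12],"roll": 0,"jaw": 0},
  {"travel": [0,0,0],"roll": 0,"jaw": 0},
  {"travel": [0,0,0],"roll": 0,"jaw": 0},
])

```text
clock: 24.2
tool_pos: [0.6419, -0.0742, 0.2161]
orientation: [180.0, -0.0, -90.7]
force: [-0.3, 0.1, -2.0]
opening: 0.0077
gripper_force: 30.0
```

Emit:
apply_moves([
  {"travel": [0,-1,5],"roll": 0,"jaw": 0},
  {"travel": [0,0,5],"roll": 0,"jaw": 0},
  {"travel": [0,0,4],"roll": 0,"jaw": 0},
  {"travel": [0,0,0],"roll": 0,"jaw": 0},
])

```text
clock: 24.6
tool_pos: [0.6426, -0.0741, 0.2012]
orientation: [179.9, -0.0, -90.7]
force: [-0.1, -0.4, -1.8]
opening: 0.008
gripper_force: 30.0
```

Emit:
apply_moves([
  {"travel": [0,0,5],"roll": 0,"jaw": 0},
  {"travel": [0,0,5],"roll": 0,"jaw": 0},
  {"travel": [0,0,4],"roll": 0,"jaw": 0},
  {"travel": [0,0,2],"roll": 0,"jaw": 0},
  {"travel": [0,0,1],"roll": 0,"jaw": 0},
  {"travel": [0,0,0],"roll": 0,"jaw": 0},
])

```text
clock: 25.2
tool_pos: [0.643, -0.0741, 0.1848]
orientation: [180.0, -0.0, -90.7]
force: [-0.9, -0.6, -0.7]
opening: 0.0078
gripper_force: 30.0
```

Emit:
apply_moves([
  {"travel": [0,0,1],"roll": 0,"jaw": 0},
  {"travel": [0,0,1],"roll": 0,"jaw": 0},
  {"travel": [0,0,0],"roll": 0,"jaw": 0},
])

```text
clock: 25.5
tool_pos: [0.6432, -0.0741, 0.1837]
orientation: [-180.0, -0.0, -90.7]
force: [-1.3, -0.3, 3.7]
opening: 0.008
gripper_force: 30.0
```

Seated. Release, retreat in -y this time (tool +x), re-check caddy 4.

Emit:
apply_moves([
  {"travel": [0,0,0],"roll": 0,"jaw": 12},
  {"travel": [0,0,0],"roll": 0,"jaw": 20},
  {"travel": [0,0,0],"roll": 0,"jaw": 30},
  {"travel": [0,0,0],"roll": 0,"jaw": 40},
  {"travel": [0,0,0],"roll": 0,"jaw": 40},
  {"travel": [0,0,-10],"roll": 0,"jaw": 40},
  {"travel": [0,0,-20],"roll": 0,"jaw": 40},
  {"travel": [0,0,-25],"roll": 0,"jaw": 40},
  {"travel": [0,0,-25],"roll": 0,"jaw": 40},
  {"travel": [0,0,-20],"roll": 0,"jaw": 40},
])

```text
clock: 26.5
tool_pos: [0.6434, -0.0742, 0.2856]
orientation: [-179.9, -0.0, -90.7]
force: [0.5, -0.7, 0.1]
opening: 0.0398
gripper_force: 0.0
```

Emit:
apply_moves([
  {"travel": [0,40,0],"roll": 0,"jaw": 60},
  {"travel": [0,40,0],"roll": 0,"jaw": 60},
  {"travel": [-30,40,0],"roll": 0,"jaw": 60},
  {"travel": [-30,30,0],"roll": 0,"jaw": 60},
  {"travel": [-40,0,0],"roll": 0,"jaw": 60},
  {"travel": [0,0,0],"roll": 0,"jaw": 60},
  {"travel": [0,0,0],"roll": 0,"jaw": 60},
])

```text
clock: 27.2
tool_pos: [0.4944, 0.0286, 0.284]
orientation: [-179.9, 0.0, -90.6]
force: [0.5, -0.0, -0.3]
opening: 0.0601
gripper_force: 0.0
```

```bash
python3 look.py 4 465.4,-252.5,-8; python3 plan.py 60 45 465 -252.5 200 -96
```

```text
(465.4, -252.5, -8.0) [array([ 464.4, -252.4,   -4.8]), np.float64(60.7), array([ 468.5, -251.6,  -14.5]), np.float64(198.2)] [ 465.4 -252.6   -8.1]
at [494.5  27.5 283.3] [-179.98    0.    -90.74] t 27.3 open 60.0 F [-0.2 -0.2 -0. ]
[{"travel":[40.1,3.7,11.9],"roll":0.75,"jaw":60.0},{"travel":[40.1,3.2,11.9],"roll":0.75,"jaw":60.0},{"travel":[40.1,2.6,11.9],"roll":0.75,"jaw":60.0},{"travel":[40.2,2.1,11.9],"roll":0.75,"jaw":60.0},{"travel":[40.2,1.6,11.9],"roll":0.75,"jaw":60.0},{"travel":[40.2,1.1,11.9],"roll":0.75,"jaw":60.0},{"travel":[40.2,0.5,11.9],"roll":0.75,"jaw":60.0}]
```

View pics/look_4.png

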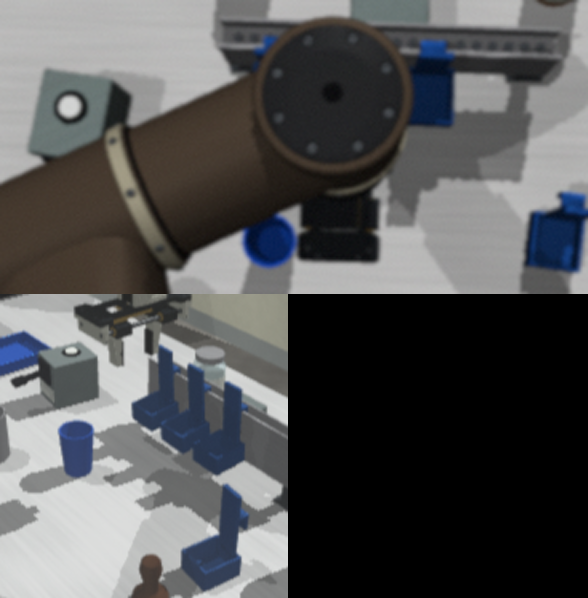

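Three hang level; caddy 4 is still at (464.5,-252.4).

Emit:
apply_moves([
  {"travel": [40.1,3.7,12],"roll": 0.75,"jaw": 60},
  {"travel": [40.1,3.2,12],"roll": 0.75,"jaw": 60},
  {"travel": [40.1,2.6,12],"roll": 0.75,"jaw": 60},
  {"travel": [40.2,2.1,12],"roll": 0.75,"jaw": 60},
  {"travel": [40.2,1.6,12],"roll": 0.75,"jaw": 60},
  {"travel": [40.2,1.1,12],"roll": 0.75,"jaw": 60},
  {"travel": [40.2,0.5,12],"roll": 0.75,"jaw": 60},
  {"travel": [0,0,0],"roll": 0,"jaw": 60},
  {"travel": [0,0,0],"roll": 0,"jaw": 60},
])

```text
clock: 28.2
tool_pos: [0.464, -0.254, 0.1982]
orientation: [179.9, 0.0, -96.2]
force: [0.1, -0.7, -0.4]
opening: 0.0599
gripper_force: 0.0
```

```bash
python3 plan.py 60 22 465 -252.5 134 -96; python3 -c "
from h import *
im=ctrl.snapshot('side')[:,:,::-1]
print(fit({'side':im},(.465,-.2525,np.radians(-8)),views=('side',)))"
```

```text
at [ 464.  -254.   198.2] [179.89   0.   -96.22] t 28.2 open 59.9 F [ 0.1 -0.7 -0.4]
[{"travel":[-0.5,-0.3,21.4],"roll":-0.07,"jaw":60.0},{"travel":[-0.5,-0.3,21.4],"roll":-0.07,"jaw":60.0},{"travel":[-0.5,-0.3,21.4],"roll":-0.07,"jaw":60.0}]
(array([ 467.7092, -252.5543,  -15.3889]), np.float64(244.92192764911843))
```

Emit:
apply_moves([
  {"travel": [-0.5,-0.5,22],"roll": 0,"jaw": 60},
  {"travel": [-0.5,0,20],"roll": 0,"jaw": 60},
  {"travel": [0,0,15],"roll": 0,"jaw": 60},
  {"travel": [0,0,7],"roll": 0,"jaw": 60},
  {"travel": [0,0,0],"roll": 0,"jaw": 40},
  {"travel": [0,0,0],"roll": 0,"jaw": 30},
  {"travel": [0,0,0],"roll": 0,"jaw": 20},
  {"travel": [0,0,0],"roll": 0,"jaw": 10},
  {"travel": [0,0,0],"roll": 0,"jaw": 0},
  {"travel": [0,0,0],"roll": 0,"jaw": 0},
])

```text
clock: 29.25
tool_pos: [0.4656, -0.2513, 0.1352]
orientation: [-180.0, -0.0, -96.0]
force: [-0.2, -0.2, -0.0]
opening: 0.0177
gripper_force: 0.0
```

Emit:
apply_moves([
  {"travel": [0,0,0],"roll": 0,"jaw": 0},
  {"travel": [0,0,0],"roll": 0,"jaw": 0},
  {"travel": [0,0,0],"roll": 0,"jaw": 0},
  {"travel": [0,0,0],"roll": 0,"jaw": 0},
])

```text
clock: 29.65
tool_pos: [0.4654, -0.2512, 0.1349]
orientation: [180.0, 0.0, -96.0]
force: [-0.1, 0.6, -1.6]
opening: 0.0077
gripper_force: 30.0
```

Emit:
apply_moves([
  {"travel": [0,0,-6],"roll": 0,"jaw": 0},
  {"travel": [0,0,-20],"roll": 0,"jaw": 0},
  {"travel": [0,0,-20],"roll": 0,"jaw": 0},
  {"travel": [0,0,-20],"roll": 0,"jaw": 0},
  {"travel": [0,0,-20],"roll": 0,"jaw": 0},
  {"travel": [0,0,-20],"roll": 0,"jaw": 0},
  {"travel": [0,0,-20],"roll": 0,"jaw": 0},
  {"travel": [0,0,0],"roll": 0,"jaw": 0},
])

```text
clock: 30.45
tool_pos: [0.4667, -0.2517, 0.264]
orientation: [-179.7, -0.1, -96.0]
force: [-0.1, -0.5, -1.3]
opening: 0.0078
gripper_force: 30.0
```

```bash
python3 plan.py 0 22 642.5 -169 260 -90.7
```

```text
at [ 466.7 -251.7  264. ] [-1.7973e+02 -6.0000e-02 -9.5970e+01] t 30.4 open 7.8 F [-0.1 -0.5 -1.3]
[{"travel":[-11.2,-18.5,0.4],"roll":-0.59,"jaw":0.0},{"travel":[-11.0,-18.6,0.4],"roll":-0.59,"jaw":0.0},{"travel":[-10.8,-18.7,0.4],"roll":-0.59,"jaw":0.0},{"travel":[-10.6,-18.8,0.4],"roll":-0.59,"jaw":0.0},{"travel":[-10.4,-18.9,0.4],"roll":-0.59,"jaw":0.0},{"travel":[-10.2,-19.0,0.4],"roll":-0.59,"jaw":0.0},{"travel":[-10.0,-19.1,0.4],"roll":-0.59,"jaw":0.0},{"travel":[-9.8,-19.2,0.4],"roll":-0.59,"jaw":0.0},{"travel":[-9.6,-19.3,0.4],"roll":-0.59,"jaw":0.0}]
```

Emit:
apply_moves([
  {"travel": [-11.2,-18.5,0],"roll": -0.59,"jaw": 0},
  {"travel": [-11.0,-18.6,0],"roll": -0.59,"jaw": 0},
  {"travel": [-10.8,-18.7,0],"roll": -0.59,"jaw": 0},
  {"travel": [-10.6,-18.8,0],"roll": -0.59,"jaw": 0},
  {"travel": [-10.4,-18.9,0],"roll": -0.59,"jaw": 0},
  {"travel": [-10.2,-19.0,0],"roll": -0.59,"jaw": 0},
  {"travel": [-10.0,-19.1,0],"roll": -0.59,"jaw": 0},
  {"travel": [-9.8,-19.2,0],"roll": -0.59,"jaw": 0},
  {"travel": [-9.6,-19.3,0],"roll": -0.59,"jaw": 0},
  {"travel": [0,0,0],"roll": 0,"jaw": 0},
])

```text
clock: 31.45
tool_pos: [0.644, -0.1665, 0.2586]
orientation: [179.9, -0.0, -90.5]
force: [-0.4, -0.6, -2.6]
opening: 0.0081
gripper_force: 30.0
```

Emit:
apply_moves([
  {"travel": [0,0,16],"roll": 0,"jaw": 0},
  {"travel": [0,0,16],"roll": 0,"jaw": 0},
  {"travel": [0,0,12],"roll": 0,"jaw": 0},
  {"travel": [0,0,0],"roll": 0,"jaw": 0},
  {"travel": [0,0,0],"roll": 0,"jaw": 0},
])

```text
clock: 31.95
tool_pos: [0.6415, -0.1685, 0.2168]
orientation: [180.0, -0.0, -90.7]
force: [-0.2, 0.1, -1.3]
opening: 0.0078
gripper_force: 30.0
```

Emit:
apply_moves([
  {"travel": [0,-0.5,5],"roll": 0,"jaw": 0},
  {"travel": [0,0,5],"roll": 0,"jaw": 0},
  {"travel": [0,0,4],"roll": 0,"jaw": 0},
  {"travel": [0,0,0],"roll": 0,"jaw": 0},
])

```text
clock: 32.35
tool_pos: [0.6413, -0.1686, 0.2023]
orientation: [179.9, 0.0, -90.7]
force: [0.1, -0.0, -3.7]
opening: 0.0079
gripper_force: 30.0
```

Emit:
apply_moves([
  {"travel": [0,0,5],"roll": 0,"jaw": 0},
  {"travel": [0,0,5],"roll": 0,"jaw": 0},
  {"travel": [0,0,4],"roll": 0,"jaw": 0},
  {"travel": [0,0,2],"roll": 0,"jaw": 0},
  {"travel": [0,0,1],"roll": 0,"jaw": 0},
  {"travel": [0,0,0],"roll": 0,"jaw": 0},
])

```text
clock: 32.95
tool_pos: [0.6417, -0.1686, 0.1858]
orientation: [180.0, -0.0, -90.7]
force: [0.7, 0.6, -2.4]
opening: 0.0082
gripper_force: 30.0
```

Emit:
apply_moves([
  {"travel": [0,0,1],"roll": 0,"jaw": 0},
  {"travel": [0,0,1],"roll": 0,"jaw": 0},
  {"travel": [0,0,0],"roll": 0,"jaw": 0},
])

```text
clock: 33.25
tool_pos: [0.642, -0.1686, 0.1849]
orientation: [-179.9, -0.0, -90.7]
force: [-2.5, 0.8, 3.0]
opening: 0.0076
gripper_force: 30.0
```

Seated. Release and retreat towards the breaker.

Emit:
apply_moves([
  {"travel": [0,0,0],"roll": 0,"jaw": 12},
  {"travel": [0,0,0],"roll": 0,"jaw": 20},
  {"travel": [0,0,0],"roll": 0,"jaw": 30},
  {"travel": [0,0,0],"roll": 0,"jaw": 40},
  {"travel": [0,0,0],"roll": 0,"jaw": 40},
  {"travel": [0,0,-10],"roll": 0,"jaw": 40},
  {"travel": [0,0,-20],"roll": 0,"jaw": 40},
  {"travel": [0,0,-25],"roll": 0,"jaw": 40},
  {"travel": [0,0,-25],"roll": 0,"jaw": 40},
  {"travel": [0,0,-20],"roll": 0,"jaw": 40},
])

```text
clock: 34.25
tool_pos: [0.6421, -0.1688, 0.2866]
orientation: [-179.9, -0.0, -90.7]
force: [0.9, 0.2, 0.1]
opening: 0.0402
gripper_force: 0.0
```

Emit:
apply_moves([
  {"travel": [0,40,0],"roll": 0,"jaw": 60},
  {"travel": [0,45,0],"roll": 0,"jaw": 60},
  {"travel": [0,45,0],"roll": 0,"jaw": 60},
  {"travel": [-30,40,0],"roll": 0,"jaw": 60},
  {"travel": [-45,0,0],"roll": 0,"jaw": 60},
  {"travel": [-45,0,0],"roll": 0,"jaw": 60},
  {"travel": [-45,0,0],"roll": 0,"jaw": 60},
  {"travel": [-45,0,0],"roll": 0,"jaw": 60},
  {"travel": [-45,0,0],"roll": 0,"jaw": 60},
  {"travel": [-45,0,0],"roll": 0,"jaw": 60},
])

```text
clock: 35.25
tool_pos: [0.4751, 0.1353, 0.2853]
orientation: [-179.9, 0.1, -90.7]
force: [0.9, -0.7, -0.9]
opening: 0.0599
gripper_force: 0.0
```

```bash
python3 plan.py 50 40 450 390.5 180 -7.5
```

```text
at [475.1 135.3 285.3] [-1.799e+02  6.000e-02 -9.066e+01] t 35.2 open 59.9 F [ 0.9 -0.7 -0.9]
[{"travel":[-23.2,2.5,9.6],"roll":-7.56,"jaw":50.0},{"travel":[-23.3,-0.5,9.6],"roll":-7.56,"jaw":50.0},{"travel":[-23.0,-3.6,9.6],"roll":-7.56,"jaw":50.0},{"travel":[-22.4,-6.6,9.6],"roll":-7.56,"jaw":50.0},{"travel":[-21.3,-9.5,9.6],"roll":-7.56,"jaw":50.0},{"travel":[-19.9,-12.2,9.6],"roll":-7.56,"jaw":50.0},{"travel":[-18.1,-14.7,9.6],"roll":-7.56,"jaw":50.0},{"travel":[-16.0,-17.0,9.6],"roll":-7.56,"jaw":50.0},{"travel":[-13.6,-18.9,9.6],"roll":-7.56,"jaw":50.0},{"travel":[-11.0,-20.5,9.6],"roll":-7.56,"jaw":50.0}]
[{"travel":[-8.2,-21.8,9.6],"roll":-7.56,"jaw":50.0}]
```

Emit:
apply_moves([
  {"travel": [-23.2,2.5,9],"roll": -7.56,"jaw": 50},
  {"travel": [-23.3,-0.5,9],"roll": -7.56,"jaw": 50},
  {"travel": [-23.0,-3.6,9],"roll": -7.56,"jaw": 50},
  {"travel": [-22.4,-6.6,9],"roll": -7.56,"jaw": 50},
  {"travel": [-21.3,-9.5,9],"roll": -7.56,"jaw": 50},
  {"travel": [-19.9,-12.2,9],"roll": -7.56,"jaw": 50},
  {"travel": [-18.1,-14.7,9],"roll": -7.56,"jaw": 50},
  {"travel": [-16.0,-17.0,9],"roll": -7.56,"jaw": 50},
  {"travel": [-13.6,-18.9,9],"roll": -7.56,"jaw": 50},
  {"travel": [-11.0,-20.5,9],"roll": -7.56,"jaw": 50},
])

```text
clock: 36.25
tool_pos: [0.4527, 0.3666, 0.1945]
orientation: [-179.9, -0.0, -14.8]
force: [0.0, -0.4, 0.3]
opening: 0.0501
gripper_force: 0.0
```

Emit:
apply_moves([
  {"travel": [-8.2,-21.8,9],"roll": -7.56,"jaw": 50},
  {"travel": [0,0,0],"roll": 0,"jaw": 50},
  {"travel": [0,0,0],"roll": 0,"jaw": 50},
])

```text
clock: 36.55
tool_pos: [0.4503, 0.389, 0.1852]
orientation: [180.0, -0.0, -7.5]
force: [-0.8, -0.6, 0.6]
opening: 0.05
gripper_force: 0.0
```

```bash
python3 plan.py 50 22 453 390.5 79 -7.5;python3 -c "
from h import *
a=crop('side',225,110,190,180,2.2,'e1');a=crop('side',225,130,75,75,5,'e2')
a,b=cv2.imread('pics/e1.png'),cv2.imread('pics/e2.png');cv2.imwrite('pics/e.png',cv2.hconcat([a,cv2.copyMakeBorder(b,0,len(a)-len(b),0,0,0)]))"
```

```text
at [450.3 389.  185.2] [179.98  -0.    -7.55] t 36.5 open 50.0 F [-0.8 -0.6  0.6]
[{"travel":[0.5,-0.4,21.2],"roll":-0.01,"jaw":50.0},{"travel":[0.5,-0.4,21.2],"roll":-0.01,"jaw":50.0},{"travel":[0.5,-0.4,21.2],"roll":-0.01,"jaw":50.0},{"travel":[0.5,-0.4,21.2],"roll":-0.01,"jaw":50.0},{"travel":[0.5,-0.4,21.2],"roll":-0.01,"jaw":50.0}]
```

View pics/e.png

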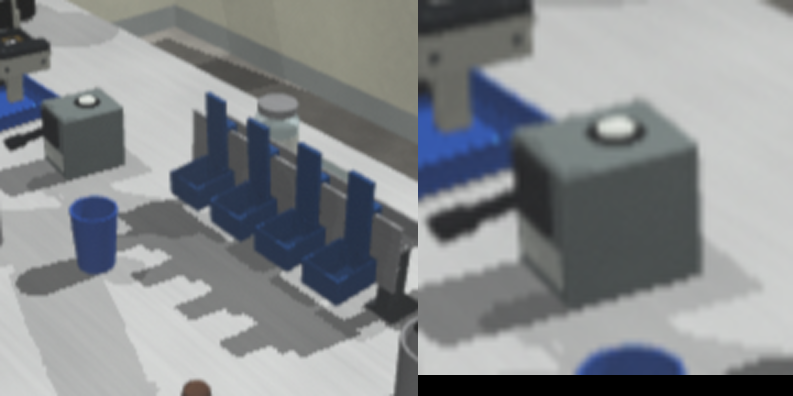

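All four hang level with their trays in front of the lip; the tumbler stands at (93,235) and the lever is down. Now grip the paddle's sides and lift along its arc.

Emit:
apply_moves([
  {"travel": [1,-0.7,25],"roll": 0,"jaw": 50},
  {"travel": [1,-0.7,25],"roll": 0,"jaw": 50},
  {"travel": [1,0,25],"roll": 0,"jaw": 50},
  {"travel": [0,0,20],"roll": 0,"jaw": 50},
  {"travel": [0,0,13],"roll": 0,"jaw": 50},
  {"travel": [0,0,0],"roll": 0,"jaw": 40},
  {"travel": [0,0,0],"roll": 0,"jaw": 30},
  {"travel": [0,0,0],"roll": 0,"jaw": 20},
  {"travel": [0,0,0],"roll": 0,"jaw": 20},
  {"travel": [0,0,0],"roll": 0,"jaw": 20},
])

```text
clock: 37.65
tool_pos: [0.4544, 0.3926, 0.0786]
orientation: [-179.7, -0.1, -7.5]
force: [-0.4, 7.5, -2.3]
opening: 0.0257
gripper_force: 30.0
```

Emit:
apply_moves([
  {"travel": [0,0,-6],"roll": 0,"jaw": 20},
  {"travel": [0.2,0,-6],"roll": 0,"jaw": 20},
  {"travel": [0.3,0,-6.6],"roll": 0,"jaw": 20},
  {"travel": [1.2,0,-5.3],"roll": 0,"jaw": 20},
  {"travel": [1.6,0,-5.3],"roll": 0,"jaw": 20},
  {"travel": [2,0,-5],"roll": 0,"jaw": 20},
  {"travel": [2.6,0,-5],"roll": 0,"jaw": 20},
  {"travel": [3,0,-4.5],"roll": 0,"jaw": 20},
  {"travel": [3.3,0,-4.5],"roll": 0,"jaw": 20},
  {"travel": [0,0,0],"roll": 0,"jaw": 20},
])

```text
clock: 38.65
tool_pos: [0.4679, 0.3907, 0.1269]
orientation: [-179.7, -0.1, -7.5]
force: [-3.8, 7.8, 1.0]
opening: 0.026
gripper_force: 30.0
```

Emit:
apply_moves([
  {"travel": [3.7,0,-4],"roll": 0,"jaw": 20},
  {"travel": [3.7,0,-3.8],"roll": 0,"jaw": 20},
  {"travel": [0,0,0],"roll": 0,"jaw": 20},
])

```text
clock: 38.95
tool_pos: [0.4752, 0.3897, 0.1347]
orientation: [-179.7, -0.1, -7.5]
force: [-3.6, 7.9, 0.8]
opening: 0.026
gripper_force: 30.0
```

Lever followed to the top. Open, go straight up and away, and check.

Emit:
apply_moves([
  {"travel": [0,0,0],"roll": 0,"jaw": 30},
  {"travel": [0,0,0],"roll": 0,"jaw": 45},
  {"travel": [0,0,0],"roll": 0,"jaw": 50},
  {"travel": [0,0,0],"roll": 0,"jaw": 50},
  {"travel": [0,0,-15],"roll": 0,"jaw": 50},
  {"travel": [-10,0,-30],"roll": 0,"jaw": 50},
  {"travel": [-20,0,-40],"roll": 0,"jaw": 50},
  {"travel": [-20,-30,-30],"roll": 0,"jaw": 50},
  {"travel": [-20,-40,0],"roll": 0,"jaw": 50},
  {"travel": [0,-40,0],"roll": 0,"jaw": 50},
])

```text
clock: 39.95
tool_pos: [0.4186, 0.5065, 0.2506]
orientation: [-179.8, -0.0, -7.5]
force: [0.5, 0.2, -0.3]
opening: 0.0498
gripper_force: 0.0
```

Emit:
apply_moves([
  {"travel": [0,-40,0],"roll": 0,"jaw": 50},
  {"travel": [0,-30,0],"roll": 0,"jaw": 50},
  {"travel": [0,0,0],"roll": 0,"jaw": 50},
  {"travel": [0,0,0],"roll": 0,"jaw": 50},
])

```text
clock: 40.35
tool_pos: [0.4289, 0.5744, 0.2467]
orientation: [179.9, 0.0, -7.5]
force: [-0.3, 0.1, -0.3]
opening: 0.0498
gripper_force: 0.0
```

```bash
python3 -c "
from h import *
a=crop('side',225,110,190,180,2.1,'g1');b=crop('top',160,140,260,140,1.58,'g2');c=crop('side',225,130,70,70,2.2,'g3')
b=cv2.imread('pics/g2.png');a=cv2.imread('pics/g1.png');c=cv2.imread('pics/g3.png')
r=cv2.vconcat([b,cv2.copyMakeBorder(c,0,a.shape[0]-b.shape[0]-c.shape[0],0,b.shape[1]-c.shape[1],0)])
cv2.imwrite('pics/g.png',cv2.hconcat([a[:,:389],r[:,:411]]))
o=ctrl.get_obs();print(o['clock'],o['tool_pos'],o['force'])"
```

```text
40.5 [0.4293 0.5735 0.2482] [ 0.1588 -0.0568 -0.2738]
```

View pics/g.png

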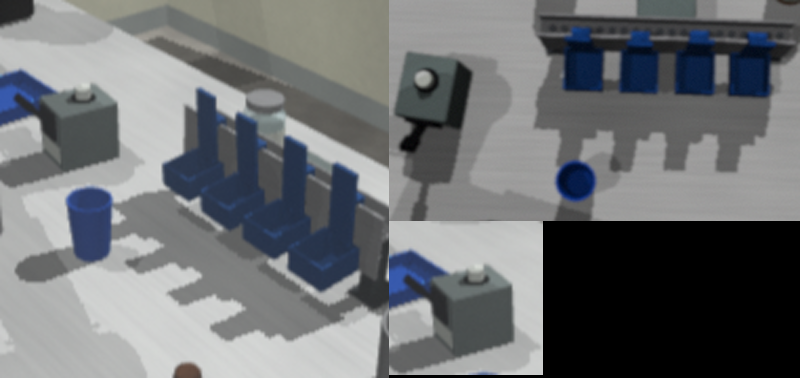

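The lever is up, the button is out (83,88), all four caddies hang on the rail, and the tumbler is standing. One quick numeric comparison of the lever against the first image, then I'll hand in.

```bash
python3 -c "
from h import *
a=cv2.imread('pics/raw_s.png').astype(int);b=ctrl.snapshot('side')[:,:,::-1].astype(int)
d=abs(a-b).max(2)[148:180,228:252];print(d.max(),(d>40).sum())
if (d>40).sum()<12: print(ctrl.close_job())"
```

```text
32 0
the job is handed in; nothing more can be done
None
```

The job is handed in: I pressed the test button first, hung all four blue caddies level on the rail, then lifted the lever fully back up; the tumbler was never touched (about 41 s of the 208 s used).

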